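Get the test-reading station ready

TASK

Check the safety switch first: press its blue test button right down so that the lever drops, then lift the lever fully back up and let go. Only after that tip the light panel up to 60 degrees from the counter (the green mark on its hinge discs) and let go so that it holds there by itself. Before or after tipping the panel, lay every white test cassette flat, window up, in the yellow tray, none on top of another, leave all other things where they are, and finish with the lever still up and the panel still at 60 degrees.

Things in the scene. Friction and masses are not known exactly. Their poses are not given: they have to be found in the camera images.
- rcd: Grey safety-switch box fixed to the counter, 100 (x) x 120 (y) x 60 mm high, origin at the centre of its underside. On top, in its own frame: the blue test button at x +20, y -30 mm and the black lever with a red end, hinged at x -25, y +25 mm. It stands on one side of the tray, the light panel on the other (which side varies).
- test_top (a point): Centre of the top of the blue test button (diameter 24 mm, on a black collar of diameter 40 mm), about 84 mm above the counter, pushed straight down.
- test (a joint): How far the test button is pressed, m: 0 released, 0.0075 fully down. Spring button, about 4 N fully down. From about 0.005 to 0.0075 it tips the lever over its balance point, and the lever then falls by its own weight in about half a second.
- lever_hinge (a point): Point on the lever's hinge axis (parallel to the box's y axis), 66 mm above the counter; fixed to the box.
- lever_grip (a point): Point on the lever to hold it by, 55 mm from the hinge. The lever is a bar 14 mm wide (along the box's y) and 8 mm thick that reaches from the hinge to 70 mm from it; 15 mm of it lie beyond this point.
- lever (a joint): Lever angle, rad. 0: fully up, leaning 0.22 rad past upright towards the box's +x against its stop, where it rests by itself. It falls towards the box's -x; 1.55: dropped, sticking out over the box's -x edge about 0.24 rad above level. Loose hinge: let go clearly to one side of upright (0.22) it falls to that side; within about 0.05 of upright it may stay balanced.
- panel_base: Grey base plate of the light panel, fixed to the counter, 140 (x) x 160 (y) x 12 mm, origin at the centre of its underside. White hinge discs of radius 36 mm at both sides (y +-77 mm) carry a green line at 60 degrees.
- panel_hinge (a point): Middle of the panel's hinge axis (parallel to the base's y axis), 45 mm above the counter, 50 mm to -x of the base's origin.
- panel (a joint): Panel angle above the counter, rad: 0 flat (panel reaches from the hinge towards the base's +x), 1.047 = 60 degrees, stop at 1.75. Stiff friction hinge (about 0.6 N m): it stays where it is left. The panel is 150 mm long from the hinge, 140 mm wide and 10 mm thick.
- bar_left (a point): Middle of the free end of the round black grip bar at the panel's +y side. The bar (diameter 10 mm, parallel to the hinge, 140 mm from the hinge axis) sticks out 37 mm beyond each side of the panel; this point lies 90 mm to +y of the panel's middle. Either end may be used.
- bar_right (a point): The same at the panel's -y side: 90 mm to -y of the panel's middle.
- tray: Yellow open tray, fixed to the counter, 110 (x) x 230 (y) x 16 mm high outside, floor and walls 5 mm thick, origin at the centre of its underside. Cassettes fit side by side with their long sides along the tray's x.
- timer: Red round timer, diameter 50 mm, 22 mm high, standing among the cassettes; leave it alone. Origin under its centre.
- bowl: Steel bowl, diameter 90, height 40 mm, standing behind the cassettes; leave it alone.
- pen: Blue pen 130 mm long, 10 mm thick, lying behind the cassettes; leave it alone.
- cas1: White test cassette, 72 (x) x 26 (y) x 10 mm, 20 to 45 g, loose, origin at the centre of its underside, long side along x, window (z) up, a blue band at its +x end. Three or four of the four are present; an absent one has no pose at the start.
- cas2: Another white test cassette like cas1 (may be absent).
- cas3: Another white test cassette like cas1 (may be absent).
- cas4: Another white test cassette like cas1 (may be absent).
Mind the look-alikes: they are no part of the job. What is shaped like the cas2 but red is not meant.

How it is judged:
On the way, in this order (a step that is already met when the one before it is completed fails the run):
1. the test button is pressed (value of joint test above 0.004 m), for 0.02 s.
2. the lever has dropped (value of joint lever above 1.3 rad), for 0.1 s.
3. the lever is back up and let go (value of joint lever below 0.12 rad and contact force between the fingers and lever below 0.2 N), for 0.3 s.
4. the panel stands at 60 degrees and holds by itself (value of joint panel between 0.96 and 1.134 rad and contact force between each of the arm, the fingers and panel below 0.2 N), for 1 s.
At the end, for the whole second after the job is handed in: The lever is fully up (within 0.12 rad of its stop), the panel stands at 60 degrees within 5 degrees by itself, and every white cassette present lies flat and window up on the floor of the yellow tray, at rest, none on another (value of joint lever below 0.12 rad and value of joint panel between 0.96 and 1.134 rad and x of cas1 in the frame of tray between -0.04 and 0.04 m and y of cas1 in the frame of tray between -0.105 and 0.105 m and z of each of cas1, cas2, cas3, cas4 in the frame of tray below 0.009 m and angle between each of cas1, cas2, cas3, cas4's own z axis and vertical below 0.15 rad and linear speed of each of cas1, cas2, cas3, cas4 below 0.02 m/s and x of cas2 in the frame of tray between -0.04 and 0.04 m and y of cas2 in the frame of tray between -0.105 and 0.105 m and x of cas3 in the frame of tray between -0.04 and 0.04 m and y of cas3 in the frame of tray between -0.105 and 0.105 m and x of cas4 in the frame of tray between -0.04 and 0.04 m and y of cas4 in the frame of tray between -0.105 and 0.105 m); the robot touches nothing.
It fails at once if the timer, the bowl or the pen is knocked more than 6 cm away (distance of any of timer, bowl, pen from where it was at the start of the episode above 0.06 m).
Of cas1, cas2, cas3, cas4 only 3 to 4 are there at a start; the rules pass over those that are not, and their reading is None.
At some moment in a run one of cas1, cas2, cas3, cas4 may be knocked a few centimetres aside while the robot is not near it.
Once in a run the grip may slacken for a moment while it holds something.
It also fails if it takes over 210 s, if anything falls off the work surface, if the arm or the gripper's body presses on something with over 40 N, if the wrist force passes 120 N, or if a joint passes its speed limit or range.

ROBOT

A 7-joint arm with a two-finger parallel gripper is mounted at the origin on the work surface. World frame = base frame: x ahead of the robot, y to its left, z up, the work surface at z = 0. Lengths are in m, angles in rad, forces in N, time in s.
With the tool pointing down it reaches from about 0.35 to 0.9 m from the base axis. Payload 19.9 kg.
Tool frame: the origin (TCP) lies between the finger pads; the fingertips stand 17 mm ahead of it and the grasp point (between the pads) lies 2 mm behind it (ctrl.tip_reach is the z of the fingertips in the tool frame, in m); z points along the fingers, y is the line along which they close (so a half turn about z gives the same grasp; the last joint's range is limited). The gripper opens to 94 mm and grips with 3 to 60 N. Pads are 16 mm wide; open, the fingers measure 119 mm over their backs; the gripper's body (75 mm by 177 mm) begins 78 mm behind the grasp point.
Start: joints at [1.304, 0.417, -0.01, 1.614, 0.005, 1.111, -0.053], TCP at [0.139, -0.609, 0.195] pointing down, gripper open.
Joint ranges: [-2.81, 2.81], [-0.39, 2.02], [-1.27, 1.25], [0.06, 2.57], [-1.19, 4.33], [0.19, 2], [-2.82, 2.82]. Speed limits (rad/s): [1.89, 1.89, 2.39, 2.39, 3.01, 3.01, 3.01].

INTERFACE

Orientations are given as a unit quaternion [x, y, z, w].
In Python, from bench import ctrl gives the robot as it stands.
- The arm moves only by the tool send_rows, never from a script. Its argument "series" is one flat list of numbers, 7 for each row, row after row: the shift along the tool's x, y, z each as a share of 20 mm, from -1 to 1, then the turn, a rotation vector about the tool's x, y, z each as a share of 4 degrees, from -1 to 1, then the gripper's target within -1 to 1 (fully open at 1, half-way at 0, shut at -1). A call has 1 to 12 rows; each row shifts and turns the commanded pose from where the row before left it, along the tool's axes as they then stand; what a row does not reach is not made up. A row lasts 1/10 s, in which the tool goes at most 50 mm and 8.59 degrees, less where a joint would pass 70% of its speed; a pose out of reach is approached as far as the arm can. A call with a number of a shift or a turn outside -1 to 1 is refused whole. A call with a gripper value outside its range is refused whole. The fingers move at their own pace and stop on an object; "force" is the grip in N (left out, the last holds). Time passes only in rows, so rows that do not move let the fingers close. It gives the time, the measured TCP pose, the force, the opening and the grip force at its end, in the units of the state.
- ctrl.observe(): the state, without advancing time (a new reading comes with each control period).
- ctrl.grab_frame(name): name is "side" or "top"; returns the picture (384x512x3 uint8, red, green, blue); there is no depth.
- ctrl.calibration(name): a dict with "intrinsics" (3x3 intrinsics, pixels), "distortion" ([k1, k2, p1, p2, k3] as OpenCV has them; the pictures are not rectified), "rvec" (rotation vector, rad) and "tvec" (3), from world to camera coordinates, as OpenCV has them. Camera axes: x right, y down, z forward; pixel columns grow to the right and rows downward; lengths in m; the calibration is good to about 2 mm. A picture is of the moment at which its call begins. calibration takes no time and is no camera call.
- ctrl.sign_off(): hands the job in; it is judged then, once.
Trained networks look in the newest picture that a camera, given by its name, has taken for a name from the list of things; names that differ only in an ending like _2 or _b are one class to them, and where a whole thing is asked for, a point or a joint stands for the part that bears it (a point fixed in the world has none). Each returns a list of dicts, best first, with "conf" (0 to 1); they miss things now and then, are a little off and sometimes report something else, mostly with a low value. They report only what shows in the picture. A call takes as long as a camera call. They do not tell look-alikes from the thing itself.
- ctrl.find_in(name, camera): "centre" ([x, y, z] in m, in the coordinates of the camera as it stood for that picture, good to about 4 mm: the middle of the surface that is visible of it).
- ctrl.silhouettes(name, camera): "mask" (384x512 bool, what is visible of it).
- ctrl.landmark_of(name, camera): "centre" ([x, y, z] in m, in the coordinates of the camera as it stood for that picture, good to about 4 mm: a listed point, or the origin of a listed thing).
The state is a dict: "time": time; "q": joint angles; "qvel": joint speeds; "joint_efforts": joint torques, N m; "eef_pos": TCP position; "eef_rot": TCP orientation; "force": force on the tool from outside, world axes, zero at the start; "wrist_torque": the same for the moment, N m; "width": finger opening in m; "grip_force": force on a finger pad.
Only numpy, scipy, OpenCV 4.12 (cv2) and the standard library are available. Lean on these libraries where they do the work, as an engineer would, in place of code of your own. Each camera call takes 0.05 s, during which the arm holds its last target. There are 200 camera calls.

## Working session

There is one attempt and no reset: what is moved stays moved. The work goes in short steps, Python scripts to look and compute and a tool call to move; the robot and the scene stay as the last step left them, time stands still between calls to the robot, and variables do not carry over. Pictures are saved under pics/ and viewed, at most 14 in all, crops included, and the job is handed in when it is done.

Besides the shell and the picture viewer there is one more tool, called after ">>>" by a JSON object that holds its "op" and its "data". send_rows: Moves the arm, as the interface text tells. Shift numbers are shares of 20 mm and turn numbers shares of 4 degrees, none past 1 either way. Its arguments: {"type":"object","properties":{"series":{"type":"array","items":{"type":"number"}},"force":{"type":"number"}},"required":["series"]}

```bash
ls; mkdir -p pics; cat > h.py <<'E'
import numpy as np, cv2
from scipy.spatial.transform import Rotation as R
from bench import ctrl
def cal(c):
    k=ctrl.calibration(c); return np.array(k["intrinsics"],float),np.array(k["distortion"],float),cv2.Rodrigues(np.array(k["rvec"],float))[0],np.array(k["tvec"],float).ravel()
def toworld(p,c):
    K,D,Rm,t=cal(c); return Rm.T@(np.array(p)-t)
def proj(p,c):
    K,D,Rm,t=cal(c); return cv2.projectPoints(np.array(p,float).reshape(-1,1,3),cv2.Rodrigues(Rm)[0],t,K,D)[0].reshape(-1,2)
def pix2plane(uv,z,c):
    K,D,Rm,t=cal(c); n=cv2.undistortPoints(np.array(uv,float).reshape(-1,1,2),K,D).reshape(-1,2)
    d=np.c_[n,np.ones(len(n))]@Rm; o=-Rm.T@t
    return o+d*((z-o[2])/d[:,2])[:,None]
def save(img,name): cv2.imwrite("pics/"+name,cv2.cvtColor(img,cv2.COLOR_RGB2BGR))
E
python3 - <<'E'
from h import *
for c in("top","side"):
    save(ctrl.grab_frame(c),c+"0.png")
    K,D,Rm,t=cal(c); print(c,-Rm.T@t)
    for n in "rcd test_top lever_hinge lever_grip panel_base panel_hinge bar_left bar_right tray timer bowl pen cas1".split():
        r=ctrl.landmark_of(n,c)
        print(c,n,[(toworld(d["centre"],c).round(3).tolist(),round(d["conf"],2),proj(toworld(d["centre"],c),c)[0].round().tolist()) for d in r[:6]])
s=ctrl.observe();print(s)
E
```

```text
pics
top [0.42987985 0.01062543 1.34628554]
top rcd [([0.451, 0.337, 0.001], 0.87, [136.0, 243.0]), ([0.76, -0.208, 0.002], 0.29, [329.0, 129.0]), ([0.401, -0.32, 0.048], 0.16, [378.0, 256.0])]
top test_top [([0.48, 0.308, 0.082], 0.51, [140.0, 231.0])]
top lever_hinge [([0.424, 0.36, 0.067], 0.82, [122.0, 253.0]), ([0.512, -0.421, 0.118], 0.37, [421.0, 212.0])]
top lever_grip [([0.435, 0.359, 0.12], 0.66, [117.0, 249.0])]
top panel_base [([0.454, -0.324, -0.004], 0.84, [374.0, 236.0])]
top panel_hinge [([0.403, -0.322, 0.048], 0.91, [379.0, 255.0])]
top bar_left [([0.534, -0.242, 0.119], 0.71, [353.0, 205.0])]
top bar_right [([0.515, -0.42, 0.119], 0.82, [421.0, 210.0])]
top tray [([0.474, 0.023, 0.002], 0.63, [250.0, 233.0])]
top timer [([0.641, -0.214, 0.004], 0.83, [333.0, 171.0])]
top bowl [([0.78, 0.02, -0.002], 0.78, [248.0, 124.0])]
top pen [([0.756, -0.208, 0.002], 0.66, [329.0, 131.0]), ([0.481, 0.307, 0.081], 0.56, [140.0, 230.0]), ([0.517, -0.424, 0.122], 0.21, [422.0, 209.0])]
top cas1 [([0.621, -0.121, 0.001], 0.76, [300.0, 179.0]), ([0.655, 0.198, 0.001], 0.75, [186.0,
[... 1468 characters left out ...]
': 1.4, 'q': array([ 1.30445902,  0.4173828 , -0.01030768,  1.6135814 ,  0.00472438,
        1.11069042, -0.05303689]), 'qvel': array([ 0.00013058,  0.00087947,  0.00067458, -0.00064626, -0.00111866,
        0.00136417,  0.00044151]), 'joint_efforts': array([ 2.95931632e-04, -8.51002049e+01,  6.38245773e-01, -4.26286626e+01,
       -4.88848519e-02,  1.35425109e-02,  2.06864559e-05]), 'eef_pos': array([ 0.13934033, -0.60926286,  0.19494363]), 'eef_rot': array([ 9.93688574e-01,  1.12174045e-01, -3.00684004e-05, -1.42227421e-05]), 'force': array([0.44680274, 0.12911433, 0.28690252]), 'wrist_torque': array([-0.01209046, -0.02588096, -0.00573966]), 'grip_force': 0.0, 'width': 0.09387495504547103}
```

View pics/top0.png

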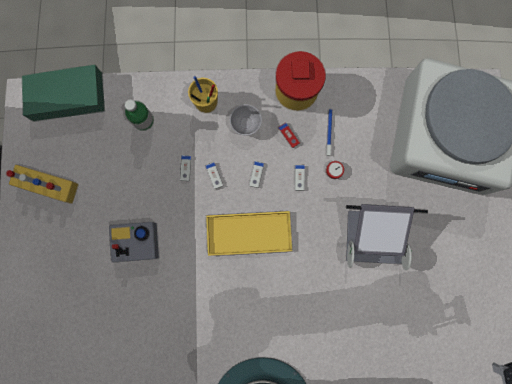

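View pics/side0.png

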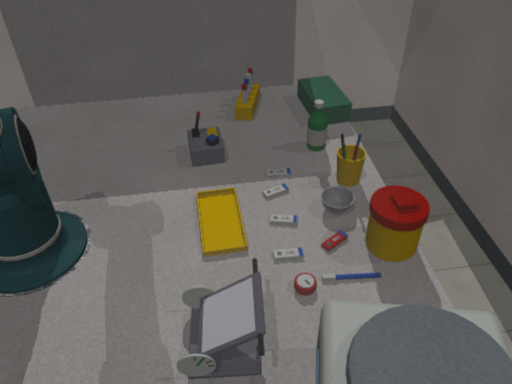

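The top picture shows four white cassettes at about (185,168), (215,176), (257,175) and (300,178). The look-alike is the red cassette at (289,135). The switch box is on the left at (133,242), the tray in the middle at (250,233) and the panel on the right, already tilted about 30°.

Things that could be mistaken for a cassette are the red one (289,135), the pen (329,131) and the timer (335,170). Next I'll measure yaws and check the choice in one crop.

```bash
cat >> h.py <<'E'
def rect(mask,z,c):
    n,l,s,_=cv2.connectedComponentsWithStats(mask.astype(np.uint8)); i=1+np.argmax(s[1:,4])
    ys,xs=np.nonzero(l==i); P=pix2plane(np.c_[xs,ys],z,c)[:,:2]
    (cx,cy),(w,h),a=cv2.minAreaRect((P*1000).astype(np.float32))
    if w<h: a+=90
    a=(a+90)%180-90
    return (round(cx/1000,4),round(cy/1000,4)),(round(max(w,h)),round(min(w,h))),round(a,1),(int(xs.mean()),int(ys.mean()))
def cassettes(c):
    img=ctrl.grab_frame(c); out=[]
    for d in ctrl.silhouettes("cas1",c):
        m=d["mask"]
        if m.sum()<20: continue
        r=rect(m,.010,c); mc=np.median(img[m],0); out.append((r,round(d["conf"],2),mc.tolist()))
    return img,out
E
python3 - <<'E'
from h import *
for c in("top","side"):
    img,o=cassettes(c)
    for x in o: print(c,x)
    for n,z in(("tray",.016),("rcd",.06)):
        for d in ctrl.silhouettes(n,c)[:1]: print(n,c,rect(d["mask"],z,c),d["conf"])
    if c=="top": save(cv2.resize(img[110:200,170:350],None,fx=4,fy=4,interpolation=cv2.INTER_CUBIC),"crop1.png")
E
```

```text
top (((0.6363, -0.0011), (72, 26), -11.7, (256, 173)), 0.82, [165.0, 167.0, 164.0])
top (((0.6226, -0.1192), (70, 25), -2.0, (299, 177)), 0.76, [162.0, 163.0, 159.0])
top (((0.7452, -0.0944), (66, 22), 32.4, (289, 134)), 0.75, [135.0, 53.5, 60.5])
top (((0.6573, 0.1979), (72, 26), -4.9, (185, 167)), 0.7, [127.0, 130.0, 127.0])
top (((0.6341, 0.1164), (69, 25), 17.7, (214, 175)), 0.63, [165.0, 168.0, 165.0])
tray top ((0.4716, 0.0244), (230, 111), -88.7, (248, 233)) 0.8
rcd top ((0.7376, -0.1983), (126, 11), -5.0, (328, 133)) 0.65
side (((0.7458, -0.0975), (79, 34), 33.5, (334, 239)), 0.74, [113.0, 58.0, 59.0])
side (((0.6603, 0.193), (67, 29), -9.4, (279, 172)), 0.69, [101.0, 100.0, 99.0])
side (((0.6351, -0.0035), (76, 40), -17.6, (283, 218)), 0.65, [133.5, 130.0, 132.0])
side (((0.6245, -0.1224), (72, 33), -2.1, (288, 253)), 0.55, [135.0, 134.0, 133.0])
side (((0.6367, 0.1139), (71, 35), 24.7, (275, 189)), 0.52, [133.0, 131.5, 132.0])
tray side ((0.4731, 0.02), (249, 112), -87.4, (220, 221)) 0.63
```

View pics/crop1.png

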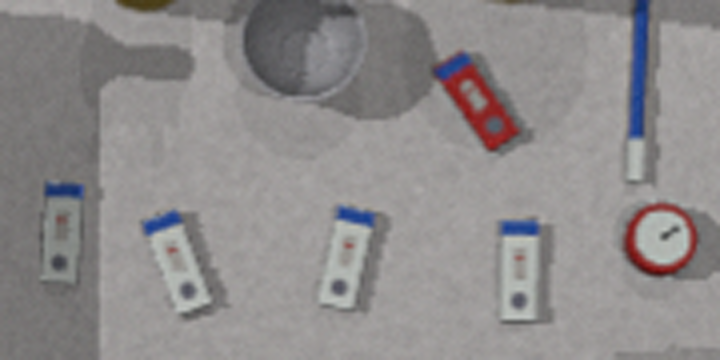

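The crop confirms four white cassettes with a blue band at the far end. The red one at crop (475,100) is the look-alike and the timer is at (660,238), so both stay. I'll write a planner next.

```bash
cat >> h.py <<'E'
def down(psi): # tool pointing down, tool x at yaw psi (deg)
    h=np.radians(psi)/2; return R.from_quat([np.cos(h),np.sin(h),0,0])
def plan(wps,mm=20.,g=-1):
    """wps: (xyz, psi); prints rows needed in tool axes/units per leg"""
    s=ctrl.observe(); p=np.array(s["eef_pos"]); q=R.from_quat(s["eef_rot"])
    print("at",p.round(4),"psi",round(np.degrees(np.arctan2(*q.as_matrix()[1::-1,0])),2),"t",round(s["time"],1),"F",s["force"].round(1),"w",round(s["width"],4))
    for xyz,psi in wps:
        qt=down(psi); d=np.array(xyz)-p; rv=(q.inv()*qt).as_rotvec(degrees=True)
        n=int(max(1,np.ceil(np.linalg.norm(d)/mm-.02),np.ceil(np.abs(rv).max()/4-.02)))
        step=R.from_rotvec(rv/n,degrees=True); rows=[]; qq=q; done=p.copy()
        for i in range(n):
            want=p+d*(i+1)/n; sh=np.round(qq.inv().apply(want-done)/.02,2); tr=np.round(rv/n/4,2)
            done=done+qq.apply(sh*.02); qq=qq*R.from_rotvec(tr*4,degrees=True); rows.append([*sh.tolist(),*tr.tolist()])
        same=all(r==rows[0] for r in rows)
        print("->",xyz,psi,"n",n, rows[0] if same else "\n"+"\n".join(map(str,rows)))
        p=done;q=qq
E
python3 - <<'E'
from h import *
plan([((.139,-.609,.23),6),((.50,-.25,.27),6),((.481,.304,.27),6),((.481,.304,.115),6)])
E
```

```text
at [ 0.1393 -0.6093  0.1949] psi 12.88 t 1.8 F [ 0.3  0.5 -0.3] w 0.0941
-> (0.139, -0.609, 0.23) 6 n 2 
[-0.01, -0.01, -0.88, -0.0, 0.0, 0.86]
[-0.0, -0.01, -0.87, -0.0, 0.0, 0.86]
-> (0.5, -0.25, 0.27) 6 n 1 [19.82, -15.96, -2.0, -0.0, 0.0, 0.0]
-> (0.481, 0.304, 0.27) 6 n 1 [1.96, -27.65, -0.0, -0.0, 0.0, 0.0]
-> (0.481, 0.304, 0.115) 6 n 1 [-0.0, 0.0, 7.75, -0.0, 0.0, 0.0]
```

```bash
sed -i 's|np.linalg.norm(d)/mm|np.linalg.norm(d)*1000/mm|' h.py
```

>>> {"op": "send_rows", "data": {"series": [0, 0, -0.88, 0, 0, 0.86, -1, 0, 0, -0.88, 0, 0, 0.86, -1, 0.76, -0.61, -0.08, 0, 0, 0, -1, 0.76, -0.61, -0.08, 0, 0, 0, -1, 0.76, -0.61, -0.08, 0, 0, 0, -1, 0.76, -0.61, -0.08, 0, 0, 0, -1, 0.76, -0.61, -0.08, 0, 0, 0, -1, 0.76, -0.61, -0.08, 0, 0, 0, -1, 0.76, -0.61, -0.08, 0, 0, 0, -1, 0.76, -0.61, -0.08, 0, 0, 0, -1, 0.76, -0.61, -0.08, 0, 0, 0, -1, 0.76, -0.61, -0.08, 0, 0, 0, -1], "force": 10}}

```text
time: 3.0
eef_pos: [0.2783, -0.4714, 0.2463]
eef_rot: [0.999, 0.052, 0.0, 0.0]
force: [0.1, 0.0, -0.3]
width: 0.0019
grip_force: 0.0
```

>>> {"op": "send_rows", "data": {"series": [0.76, -0.61, -0.08, 0, 0, 0, -1, 0.76, -0.61, -0.08, 0, 0, 0, -1, 0.76, -0.61, -0.08, 0, 0, 0, -1, 0.76, -0.61, -0.08, 0, 0, 0, -1, 0.76, -0.61, -0.08, 0, 0, 0, -1, 0.76, -0.61, -0.08, 0, 0, 0, -1, 0.76, -0.61, -0.08, 0, 0, 0, -1, 0.76, -0.61, -0.08, 0, 0, 0, -1, 0.76, -0.61, -0.08, 0, 0, 0, -1, 0.76, -0.61, -0.08, 0, 0, 0, -1, 0.76, -0.61, -0.08, 0, 0, 0, -1, 0.76, -0.61, -0.08, 0, 0, 0, -1]}}

```text
time: 4.2
eef_pos: [0.4443, -0.3068, 0.2655]
eef_rot: [0.999, 0.052, 0.0, 0.0]
force: [-0.0, 0.1, 0.3]
width: 0.0005
grip_force: 0.0
```

>>> {"op": "send_rows", "data": {"series": [0.76, -0.61, -0.08, 0, 0, 0, -1, 0.76, -0.61, -0.08, 0, 0, 0, -1, 0.76, -0.61, -0.08, 0, 0, 0, -1, 0.76, -0.61, -0.08, 0, 0, 0, -1, 0.07, -0.98, 0, 0, 0, 0, -1, 0.07, -0.98, 0, 0, 0, 0, -1, 0.07, -0.98, 0, 0, 0, 0, -1, 0.07, -0.98, 0, 0, 0, 0, -1, 0.07, -0.98, 0, 0, 0, 0, -1, 0.07, -0.98, 0, 0, 0, 0, -1, 0.07, -0.98, 0, 0, 0, 0, -1, 0.07, -0.98, 0, 0, 0, 0, -1]}}

```text
time: 5.4
eef_pos: [0.4938, -0.0946, 0.2719]
eef_rot: [0.999, 0.052, 0.0, 0.0]
force: [0.1, -0.1, -0.1]
width: 0.0003
grip_force: 0.0
```

>>> {"op": "send_rows", "data": {"series": [0.07, -0.98, 0, 0, 0, 0, -1, 0.07, -0.98, 0, 0, 0, 0, -1, 0.07, -0.98, 0, 0, 0, 0, -1, 0.07, -0.98, 0, 0, 0, 0, -1, 0.07, -0.98, 0, 0, 0, 0, -1, 0.07, -0.98, 0, 0, 0, 0, -1, 0.07, -0.98, 0, 0, 0, 0, -1, 0.07, -0.98, 0, 0, 0, 0, -1, 0.07, -0.98, 0, 0, 0, 0, -1, 0.07, -0.98, 0, 0, 0, 0, -1, 0.07, -0.98, 0, 0, 0, 0, -1, 0.07, -0.98, 0, 0, 0, 0, -1]}}

```text
time: 6.6
eef_pos: [0.486, 0.1411, 0.2719]
eef_rot: [0.999, 0.052, 0.0, 0.0]
force: [0.9, -0.2, -0.6]
width: 0.0005
grip_force: 0.0
```

>>> {"op": "send_rows", "data": {"series": [0.07, -0.98, 0, 0, 0, 0, -1, 0.07, -0.98, 0, 0, 0, 0, -1, 0.07, -0.98, 0, 0, 0, 0, -1, 0.07, -0.98, 0, 0, 0, 0, -1, 0.07, -0.98, 0, 0, 0, 0, -1, 0.07, -0.98, 0, 0, 0, 0, -1, 0, 0, 0, 0, 0, 0, -1]}}

```text
time: 7.3
eef_pos: [0.4814, 0.2605, 0.2718]
eef_rot: [0.999, 0.054, -0.0, -0.001]
force: [-1.1, 0.1, 0.2]
width: 0.0006
grip_force: 0.0
```

```bash
python3 - <<'E'
from h import *
plan([((.481,.3045,.13),6)])
ctrl.grab_frame("top");ctrl.grab_frame("side")
for c in("top","side"):
  for n in("test_top","lever_hinge","lever_grip"):
    print(c,n,[(toworld(d["centre"],c).round(3).tolist(),round(d["conf"],2)) for d in ctrl.landmark_of(n,c)[:2]])
E
```

```text
at [0.4814 0.2605 0.2718] psi 6.18 t 7.3 F [-1.1  0.1  0.2] w 0.0006
-> (0.481, 0.3045, 0.13) 6 n 8 
[0.03, -0.27, 0.89, -0.0, 0.0, 0.01]
[0.02, -0.28, 0.88, -0.0, 0.0, 0.01]
[0.03, -0.27, 0.89, -0.0, 0.0, 0.01]
[0.03, -0.27, 0.89, -0.0, 0.0, 0.01]
[0.02, -0.27, 0.88, -0.0, 0.0, 0.01]
[0.03, -0.28, 0.89, -0.0, 0.0, 0.01]
[0.03, -0.27, 0.88, -0.0, 0.0, 0.01]
[0.02, -0.27, 0.89, -0.0, 0.0, 0.01]
top test_top [([0.757, -0.21, 0.002], 0.55)]
top lever_hinge []
top lever_grip [([0.758, -0.206, 0.002], 0.73), ([0.641, -0.217, 0.003], 0.46)]
side test_top [([0.48, 0.302, 0.085], 0.41)]
side lever_hinge [([0.514, -0.422, 0.118], 0.51)]
side lever_grip [([0.437, 0.363, 0.122], 0.6)]
```

>>> {"op": "send_rows", "data": {"series": [0.03, -0.27, 0.89, 0, 0, 0, -1, 0.03, -0.27, 0.89, 0, 0, 0, -1, 0.03, -0.27, 0.89, 0, 0, 0, -1, 0.03, -0.27, 0.89, 0, 0, 0, -1, 0.02, -0.27, 0.89, 0, 0, 0, -1, 0.02, -0.28, 0.89, 0, 0, 0, -1, 0.02, -0.28, 0.89, 0, 0, 0, -1, 0.02, -0.28, 0.89, 0, 0, 0, -1, 0, 0, 0.6, 0, 0, 0, -1, 0, 0, 0.6, 0, 0, 0, -1, 0, 0, 0, 0, 0, 0, -1]}}

```text
time: 8.8
eef_pos: [0.4812, 0.3013, 0.1041]
eef_rot: [0.999, 0.052, -0.001, 0.0]
force: [0.1, 0.3, 0.8]
width: 0.0005
grip_force: 0.0
```

>>> {"op": "send_rows", "data": {"series": [0, 0, 0.2, 0, 0, 0, -1, 0, 0, 0.15, 0, 0, 0, -1, 0, 0, 0.1, 0, 0, 0, -1, 0, 0, 0, 0, 0, 0, -1]}}

```text
time: 9.2
eef_pos: [0.4816, 0.3021, 0.0964]
eef_rot: [0.999, 0.052, 0.0, -0.0]
force: [1.2, -0.8, 0.5]
width: 0.0004
grip_force: 0.0
```

>>> {"op": "send_rows", "data": {"series": [0, 0, 0.1, 0, 0, 0, -1, 0, 0, 0.1, 0, 0, 0, -1, 0, 0, 0, 0, 0, 0, -1, 0, 0, 0, 0, 0, 0, -1]}}

```text
time: 9.6
eef_pos: [0.4815, 0.3021, 0.0923]
eef_rot: [0.999, 0.052, -0.0, -0.0]
force: [-0.9, 0.1, 0.6]
width: 0.0006
grip_force: 0.0
```

```bash
python3 - <<'E'
from h import *
save(cv2.resize(ctrl.grab_frame("side")[80:180,150:290],None,fx=5,fy=5,interpolation=cv2.INTER_CUBIC),"btn.png")
print(toworld(ctrl.landmark_of("lever_grip","side")[0]["centre"],"side"))
E
```

```text
[0.43812728 0.36267384 0.12561565]
```

View pics/btn.png

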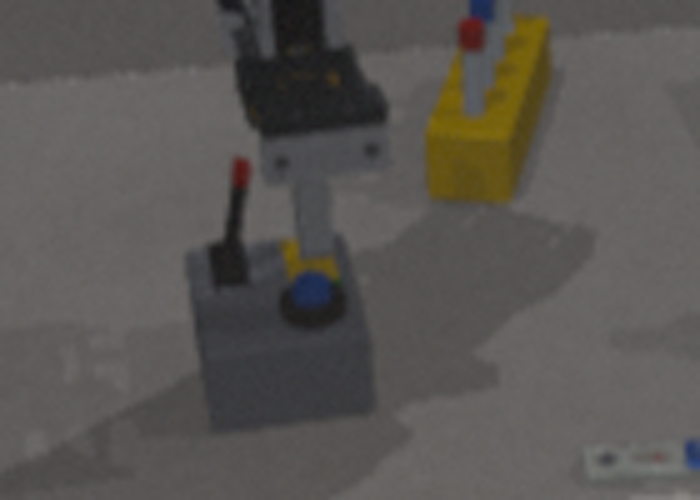

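The finger in this crop ends at (318,258), behind the button at (312,290), and it isn't touching the button. I'll re-measure the button before moving.

```bash
python3 - <<'E'
from h import *
print("tip",proj([.4815,.302,.0753],"side"),ctrl.tip_reach)
img=ctrl.grab_frame("side"); import cv2
hsv=cv2.cvtColor(img,cv2.COLOR_RGB2HSV)
m=cv2.inRange(hsv,(105,90,20),(125,255,255));m[:80]=0;m[180:]=0;m[:,:150]=0;m[:,290:]=0
print("blue",[a.mean() for a in np.nonzero(m)][::-1],m.astype(bool).sum(),pix2plane([[a.mean() for a in np.nonzero(m)][::-1]],.084,"side"))
t=cv2.imread("pics/top0.png");hsv=cv2.cvtColor(t,cv2.COLOR_BGR2HSV)
m=cv2.inRange(hsv,(105,90,20),(125,255,255));m[:200]=0;m[280:]=0;m[:,:100]=0;m[:,165:]=0
p=[a.mean() for a in np.nonzero(m)][::-1];print("blue top",p,pix2plane([p],.084,"top"),m.astype(bool).sum())
m=cv2.inRange(hsv,(18,100,50),(32,255,255));m[:200]=0;m[280:]=0;m[:,:100]=0;m[:,165:]=0
p=[a.mean() for a in np.nonzero(m)][::-1];print("yellow top",p,pix2plane([p],.065,"top"))
save(cv2.resize(cv2.cvtColor(t,cv2.COLOR_BGR2RGB)[205:275,95:170],None,fx=8,fy=8,interpolation=cv2.INTER_CUBIC),"box.png")
E
```

```text
tip [[213.95936863 138.46542331]] 0.017
blue [np.float64(234.63513513513513), np.float64(130.21621621621622)] 74 [[0.5459013  0.32307466 0.084     ]]
blue top [np.float64(140.32558139534885), np.float64(232.74418604651163)] [[0.47546426 0.30621802 0.084     ]] 86
yellow top [np.float64(120.13333333333334), np.float64(232.90952380952382)] [[0.47648395 0.36516233 0.065     ]]
```

View pics/box.png

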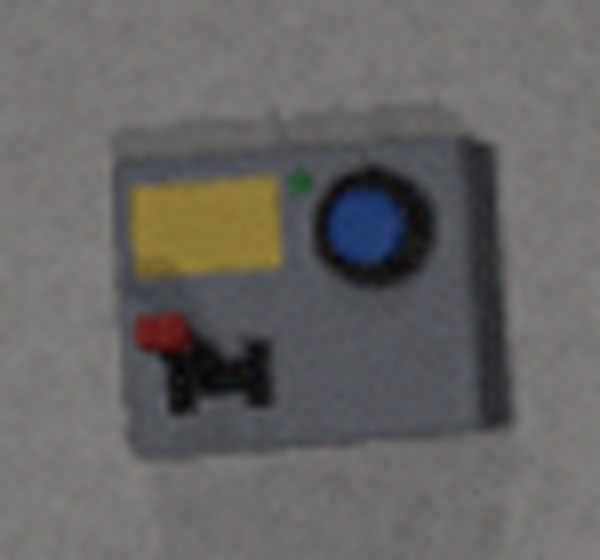

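```bash
python3 - <<'E'
from h import *
for n,p in dict(tip=[.4815,.302,.0753],tcp=[.4815,.302,.0923],btn=[.478,.305,.084],lab1=[.476,.340,.061],lab2=[.476,.388,.061],grip_up=[.437,.362,.12],box=[.49,.28,.06]).items(): print(n,(proj(p,"side")[0]-[150,80])*5)
s=ctrl.observe();print(s["eef_pos"],s["force"],s["time"])
img=ctrl.grab_frame("top");save(cv2.resize(img[190:300,80:230],None,fx=5,fy=5,interpolation=cv2.INTER_CUBIC),"top2.png")
E
```

```text
tip [319.79684316 292.32711657]
tcp [317.60140442 268.11691983]
btn [312.42973068 277.78949354]
lab1 [308.23972966 278.85190382]
lab2 [303.18435086 237.36944573]
grip_up [233.11833959 182.12558941]
box [338.7138715  333.01562213]
[0.4815664  0.30215388 0.0924275 ] [-0.13120196  0.11881742 -0.42057589] 9.75
```

View pics/top2.png

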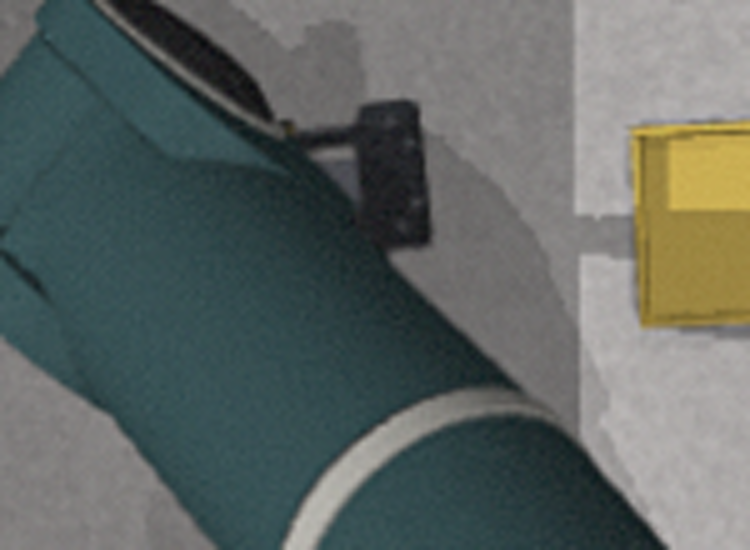

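```bash
python3 - <<'E'
from h import *
img=ctrl.grab_frame("side")[90:165,180:250]
save(np.clip(cv2.resize(img,None,fx=8,fy=8,interpolation=cv2.INTER_NEAREST).astype(float)*1.7,0,255).astype(np.uint8),"btn2.png")
E
```

```text
(no output)
```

View pics/btn2.png

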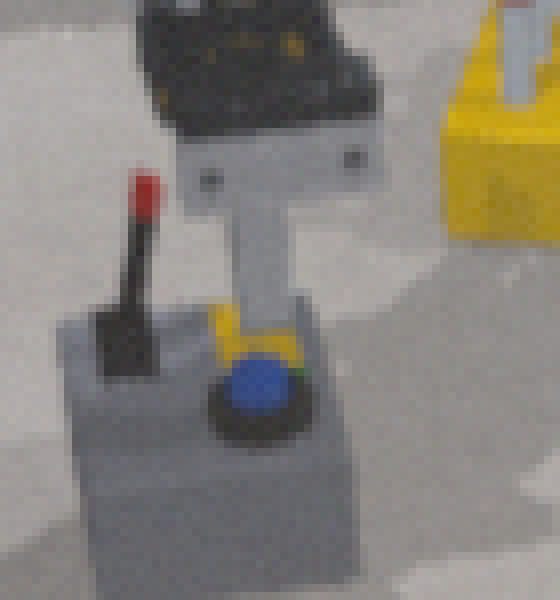

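```bash
python3 - <<'E'
from h import *
K,D,Rm,t=cal("side");o=-Rm.T@t
def ony(uv,y):
    n=cv2.undistortPoints(np.array([[uv]],float),K,D).ravel();d=Rm.T@np.r_[n,1];return o+d*(y-o[1])/d[1]
print("plate bottom",ony((213,116.5),.214),ony((213,116.5),.302)); print("finger",ony((213.1,131.2),.29),ony((213.1,131.2),.302))
print("btn",ony((212.3,137),.305), "red lever top",ony((198.3,112),.362))
E
```

```text
plate bottom [0.48243952 0.214      0.20177884] [0.48443963 0.302      0.15003363]
finger [0.48067893 0.29       0.10833769] [0.48091518 0.302      0.10077147]
btn [0.47705771 0.305      0.07902607] red lever top [0.44343706 0.362      0.13451318]
```

>>> {"op": "send_rows", "data": {"series": [0, 0, 0.1, 0, 0, 0, -1, 0, 0, 0.1, 0, 0, 0, -1, 0, 0, 0, 0, 0, 0, -1]}}

```text
time: 10.15
eef_pos: [0.4814, 0.302, 0.088]
eef_rot: [0.999, 0.052, -0.0, 0.0]
force: [0.7, 0.2, -0.2]
width: 0.0007
grip_force: 0.0
```

>>> {"op": "send_rows", "data": {"series": [0, 0, 0.1, 0, 0, 0, -1, 0, 0, 0.1, 0, 0, 0, -1, 0, 0, 0.1, 0, 0, 0, -1, 0, 0, 0.1, 0, 0, 0, -1, 0, 0, 0, 0, 0, 0, -1]}}

```text
time: 10.65
eef_pos: [0.4814, 0.302, 0.08]
eef_rot: [0.999, 0.052, -0.0, 0.0]
force: [-0.2, -0.6, 0.2]
width: 0.0005
grip_force: 0.0
```

>>> {"op": "send_rows", "data": {"series": [0, 0, 0.1, 0, 0, 0, -1, 0, 0, 0.1, 0, 0, 0, -1, 0, 0, 0, 0, 0, 0, -1]}}

```text
time: 10.95
eef_pos: [0.4814, 0.302, 0.0761]
eef_rot: [0.999, 0.052, -0.0, 0.0]
force: [-0.3, -0.3, -0.1]
width: 0.0004
grip_force: 0.0
```

```bash
python3 - <<'E'
from h import *
img=ctrl.grab_frame("side")[90:165,180:250]
save(np.clip(cv2.resize(img,None,fx=6,fy=6,interpolation=cv2.INTER_NEAREST).astype(float)*1.7,0,255).astype(np.uint8),"btn3.png")
E
```

```text
(no output)
```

View pics/btn3.png

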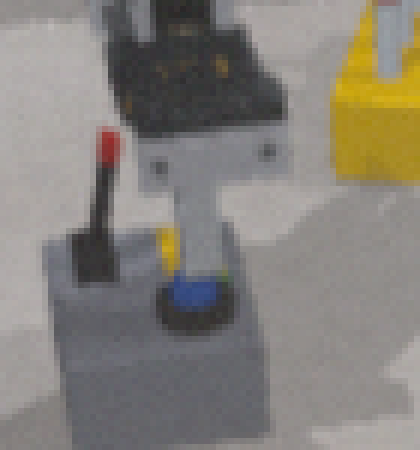

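The finger bottom is now at crop (203,278), just above the blue button at (195,293), so the tip is higher than the pose suggests. I'll keep lowering in small steps.

>>> {"op": "send_rows", "data": {"series": [0, 0, 0.1, 0, 0, 0, -1, 0, 0, 0.1, 0, 0, 0, -1, 0, 0, 0, 0, 0, 0, -1]}}

```text
time: 11.3
eef_pos: [0.4816, 0.3021, 0.0722]
eef_rot: [0.999, 0.052, 0.0, -0.0]
force: [0.2, -1.3, 2.2]
width: 0.0005
grip_force: 0.8
```

>>> {"op": "send_rows", "data": {"series": [0, 0, 0.1, 0, 0, 0, -1, 0, 0, 0.1, 0, 0, 0, -1, 0, 0, 0, 0, 0, 0, -1]}}

```text
time: 11.6
eef_pos: [0.4816, 0.3021, 0.0682]
eef_rot: [0.999, 0.052, 0.0, -0.0]
force: [0.8, -0.6, 4.8]
width: 0.0005
grip_force: 1.4
```

```bash
python3 - <<'E'
from h import *
F=[]
img=ctrl.grab_frame("side");img=img[90:165,180:250]
for i in range(4): F.append(ctrl.observe()["force"]); ctrl.grab_frame("side")
print(np.mean(F,0))
save(np.clip(cv2.resize(img,None,fx=6,fy=6,interpolation=cv2.INTER_NEAREST).astype(float)*1.7,0,255).astype(np.uint8),"btn4.png")
E
```

```text
[ 0.47030154 -0.45232107  3.06422994]
```

View pics/btn4.png

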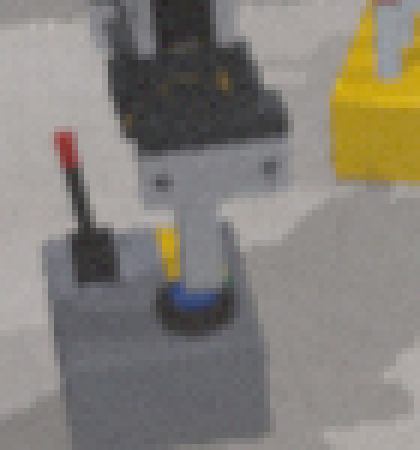

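The button is pressed and the lever, with its red end at (66,150), is tipping over. I'll retreat, open the fingers and measure where the tip really is.

>>> {"op": "send_rows", "data": {"series": [0, 0, -0.5, 0, 0, 0, -1, 0, 0, -1, 0, 0, 0, -1, 0, 0, -1, 0, 0, 0, -1, 0, 0, -1, 0, 0, 0, -0.1, 0, 0, -1, 0, 0, 0, -0.1, 0, 0, -0.5, 0, 0, 0, -0.1, 0, 0, 0, 0, 0, 0, -0.1, 0, 0, 0, 0, 0, 0, -0.1, 0, 0, 0, 0, 0, 0, -0.1]}}

```text
time: 12.75
eef_pos: [0.4811, 0.3018, 0.1674]
eef_rot: [0.999, 0.052, -0.001, 0.0]
force: [-1.3, 0.3, -0.1]
width: 0.0414
grip_force: 0.0
```

```bash
python3 - <<'E'
from h import *
s=ctrl.observe();print(s["eef_pos"],s["width"],s["time"])
img=ctrl.grab_frame("side")
for n in("lever_grip","lever_hinge","test_top"): print(n,[(toworld(d["centre"],"side").round(3).tolist(),round(d["conf"],2)) for d in ctrl.landmark_of(n,"side")[:2]])
save(np.clip(cv2.resize(img[60:165,160:260],None,fx=5,fy=5,interpolation=cv2.INTER_NEAREST).astype(float)*1.7,0,255).astype(np.uint8),"open1.png")
E
```

```text
[0.48109455 0.30177051 0.16739647] 0.0414332135724118 12.75
lever_grip [([0.368, 0.359, 0.082], 0.42)]
lever_hinge [([0.428, 0.358, 0.066], 0.79)]
test_top [([0.479, 0.299, 0.082], 0.48)]
```

View pics/open1.png

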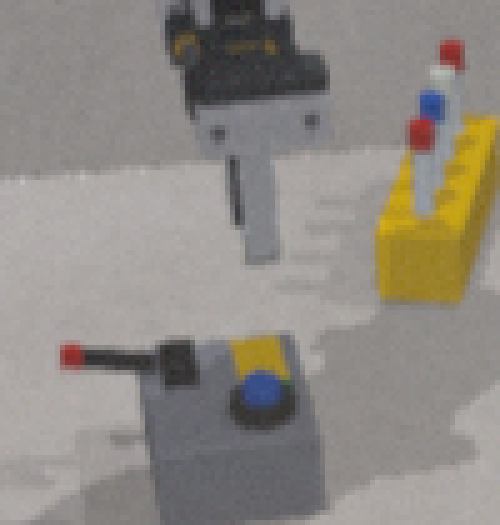

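```bash
python3 - <<'E'
from h import *
K,D,Rm,t=cal("side");o=-Rm.T@t
def ony(uv,y):
    n=cv2.undistortPoints(np.array([[uv]],float),K,D).ravel();d=Rm.T@np.r_[n,1];return o+d*(y-o[1])/d[1]
for y in(.269,.275,.281): print(ony((212.4,112.6),y), ony((214,112.6),y))
E
```

```text
[0.48299319 0.269      0.1819306 ] [0.48739824 0.269      0.18148728]
[0.48312585 0.275      0.17846909] [0.48755438 0.275      0.1780234 ]
[0.48325851 0.281      0.17500757] [0.48771051 0.281      0.17455953]
```

```bash
python3 - <<'E'
from h import *
plan([((.371,.3565,.167),5.5),((.371,.3565,.056),5.5)])
E
```

```text
at [0.4813 0.302  0.1678] psi 6.01 t 12.9 F [ 0.2 -0.2 -0.6] w 0.0424
-> (0.371, 0.3565, 0.167) 5.5 n 7 
[-0.74, -0.47, 0.01, 0.0, 0.0, 0.02]
[-0.75, -0.47, 0.0, 0.0, 0.0, 0.02]
[-0.74, -0.46, 0.01, 0.0, 0.0, 0.02]
[-0.75, -0.47, 0.01, 0.0, 0.0, 0.02]
[-0.74, -0.47, 0.0, 0.0, 0.0, 0.02]
[-0.75, -0.46, 0.01, 0.0, 0.0, 0.02]
[-0.74, -0.46, 0.01, 0.0, 0.0, 0.02]
-> (0.371, 0.3565, 0.056) 5.5 n 6 
[0.0, -0.0, 0.92, 0.0, 0.0, -0.0]
[0.0, -0.0, 0.93, 0.0, 0.0, -0.0]
[0.0, -0.0, 0.92, 0.0, 0.0, -0.0]
[0.0, -0.0, 0.93, 0.0, 0.0, -0.0]
[0.0, -0.0, 0.92, 0.0, 0.0, -0.0]
[0.0, -0.0, 0.93, 0.0, 0.0, -0.0]
```

>>> {"op": "send_rows", "data": {"series": [-0.74, -0.47, 0, 0, 0, 0, -0.1, -0.74, -0.47, 0, 0, 0, 0, -0.1, -0.74, -0.47, 0, 0, 0, 0, -0.1, -0.74, -0.47, 0, 0, 0, 0, -0.1, -0.75, -0.46, 0, 0, 0, 0, -0.1, -0.75, -0.46, 0, 0, 0, 0, -0.1, -0.75, -0.46, 0, 0, 0, 0, -0.1], "force": 4}}

```text
time: 13.65
eef_pos: [0.3696, 0.3567, 0.1685]
eef_rot: [0.999, 0.052, 0.0, -0.0]
force: [-0.5, -1.1, -0.9]
width: 0.0422
grip_force: 0.0
```

>>> {"op": "send_rows", "data": {"series": [0, 0, 0.93, 0, 0, 0, -0.1, 0, 0, 0.93, 0, 0, 0, -0.1, 0, 0, 0.93, 0, 0, 0, -0.1, 0, 0, 0.93, 0, 0, 0, -0.1, 0, 0, 0.93, 0, 0, 0, -0.1, 0, 0, 0.93, 0, 0, 0, -0.1, 0, 0, 0, 0, 0, 0, -0.1]}}

```text
time: 14.35
eef_pos: [0.3695, 0.3556, 0.0551]
eef_rot: [0.999, 0.052, -0.001, 0.001]
force: [-1.2, 0.3, 1.4]
width: 0.042
grip_force: 0.0
```

>>> {"op": "send_rows", "data": {"series": [0, 0, 0, 0, 0, 0, -1, 0, 0, 0, 0, 0, 0, -1, 0, 0, 0, 0, 0, 0, -1, 0, 0, 0, 0, 0, 0, -1, 0, 0, 0, 0, 0, 0, -1]}}

```text
time: 14.85
eef_pos: [0.3713, 0.356, 0.0572]
eef_rot: [0.999, 0.052, 0.0, -0.0]
force: [0.1, -1.8, 5.8]
width: 0.014
grip_force: 4.0
```

>>> {"op": "send_rows", "data": {"series": [0.13, 0, -0.41, 0, 0, 0, -1, 0.2, 0, -0.39, 0, 0, 0, -1, 0.25, 0, -0.35, 0, 0, 0, -1, 0.31, 0, -0.31, 0, 0, 0, -1, 0.35, 0, -0.26, 0, 0, 0, -1, 0.38, 0, -0.2, 0, 0, 0, -1, 0.41, 0, -0.14, 0, 0, 0, -1, 0.43, 0, -0.07, 0, 0, 0, -1, 0.43, 0, 0, 0, 0, 0, -1, 0.43, 0, 0.06, 0, 0, 0, -1, 0, 0, 0, 0, 0, 0, -1]}}

```text
time: 15.95
eef_pos: [0.4389, 0.3617, 0.0983]
eef_rot: [0.999, 0.051, 0.0, 0.001]
force: [1.0, -7.9, 2.6]
width: 0.0159
grip_force: 4.0
```

```bash
python3 - <<'E'
from h import *
s=ctrl.observe();print(s["eef_pos"],s["width"],s["force"],s["grip_force"])
for c in("side","top"):
    ctrl.grab_frame(c)
    for n in("lever_grip","lever_hinge"): print(n,[(toworld(d["centre"],c).round(3).tolist(),round(d["conf"],2)) for d in ctrl.landmark_of(n,c)[:2]])
E
```

```text
[0.43889915 0.36168732 0.09829555] 0.01589754780520485 [ 0.95128209 -7.86783916  2.64804138] 4.006699919700623
lever_grip [([0.432, 0.364, 0.121], 0.43)]
lever_hinge [([0.424, 0.361, 0.066], 0.96)]
lever_grip []
lever_hinge [([0.425, 0.358, 0.071], 0.69)]
```

>>> {"op": "send_rows", "data": {"series": [0.1, 0.1, 0, 0, 0, 0, -1, 0, 0, 0, 0, 0, 0, -0.4, 0, 0, 0, 0, 0, 0, -0.1, 0, 0, 0, 0, 0, 0, -0.1, 0, 0, 0, 0, 0, 0, -0.1, 0, 0, 0, 0, 0, 0, -0.1]}}

```text
time: 16.85
eef_pos: [0.4393, 0.3614, 0.0982]
eef_rot: [0.999, 0.052, 0.0, -0.0]
force: [-0.2, -0.2, 0.6]
width: 0.042
grip_force: 0.0
```

>>> {"op": "send_rows", "data": {"series": [0, 0, -0.5, 0, 0, 0, -0.1, 0, 0, -1, 0, 0, 0, -0.1, 0, 0, -1, 0, 0, 0, -0.1, 0, 0, -1, 0, 0, 0, -0.1, 0, 0, -1, 0, 0, 0, -0.1, 0, 0, -1, 0, 0, 0, -0.1, 0, 0, 0, 0, 0, 0, -0.1]}}

```text
time: 17.55
eef_pos: [0.4401, 0.3622, 0.2114]
eef_rot: [0.999, 0.052, 0.002, -0.001]
force: [0.0, 0.8, 0.5]
width: 0.0421
grip_force: 0.0
```

```bash
python3 - <<'E'
from h import *
s=ctrl.observe();print(s["eef_pos"],s["width"],s["force"],s["grip_force"])
for c in("side","top"):
    ctrl.grab_frame(c)
    for n in("lever_grip","lever_hinge","bar_left","bar_right","panel_hinge"): print(n,[(toworld(d["centre"],c).round(3).tolist(),round(d["conf"],2)) for d in ctrl.landmark_of(n,c)[:2]])
E
```

```text
[0.44006354 0.3622106  0.21137598] 0.04207441339602559 [0.03743836 0.76524568 0.53254469] 0.0
lever_grip [([0.4, -0.324, 0.047], 0.72), ([0.437, 0.363, 0.123], 0.62)]
lever_hinge [([0.423, 0.36, 0.063], 0.84)]
bar_left [([0.526, -0.241, 0.12], 0.6)]
bar_right [([0.513, -0.422, 0.119], 0.64), ([0.622, -0.12, 0.005], 0.21)]
panel_hinge [([0.401, -0.323, 0.047], 0.71)]
lever_grip []
lever_hinge [([0.426, 0.359, 0.065], 0.9)]
bar_left [([0.534, -0.244, 0.122], 0.59)]
bar_right [([0.513, -0.42, 0.12], 0.86)]
panel_hinge [([0.398, -0.32, 0.047], 0.79), ([0.529, -0.245, 0.122], 0.57)]
```

```bash
python3 - <<'E'
from h import *
for c in("top","side"):
    img,o=cassettes(c)
    for x in o: print(c,x)
plan([((.658,.197,.15),-5),((.658,.197,.02),-5)])
E
```

```text
top (((0.454, 0.3424), (135, 102), -85.5, (140, 241)), 0.69, [73.0, 74.0, 80.0])
top (((0.6351, -0.0), (72, 26), -14.3, (256, 173)), 0.67, [174.0, 176.0, 172.0])
top (((0.6346, 0.1165), (74, 28), 18.7, (214, 175)), 0.62, [169.0, 171.0, 169.0])
top (((0.6586, 0.198), (68, 27), -3.8, (185, 167)), 0.62, [135.0, 138.0, 135.0])
top (((0.6226, -0.1192), (70, 25), -2.0, (299, 177)), 0.6, [173.0, 175.0, 170.5])
top (((0.7456, -0.0943), (70, 28), 34.7, (289, 134)), 0.58, [142.0, 58.0, 64.0])
top (((0.7912, 0.0262), (90, 90), 88.8, (245, 119)), 0.41, [109.0, 109.0, 112.0])
side (((0.7449, -0.0967), (76, 29), 33.8, (334, 239)), 0.76, [119.5, 52.0, 54.5])
side (((0.6375, -0.0046), (66, 35), -15.6, (285, 218)), 0.74, [137.0, 135.0, 135.0])
side (((0.6583, 0.1942), (71, 36), -4.2, (278, 172)), 0.72, [102.0, 102.0, 101.0])
side (((0.6341, 0.1138), (75, 34), 21.2, (275, 190)), 0.64, [133.5, 130.5, 133.0])
side (((0.4762, -0.2449), (252, 142), 83.9, (232, 315)), 0.62, [141.0, 141.0, 148.0])
side (((0.6245, -0.1224), (72, 33), -2.1, (288, 253)), 0.57, [137.0, 135.0, 135.0])
at [0.4393 0.3612 0.2082] psi 6.0 t 18.4 F [-0.3 -0.2 -0.1] w 0.0423
-> (0.658, 0.197, 0.15) -5 n 14 
[0.72, 0.67, 0.21, -0.0, 0.0, 0.2]
[0.72, 0.65, 0.21, -0.0, 0.0, 0.2]
[0.73, 0.65, 0.2, -0.0, 0.0, 0.2]
[0.75, 0.63, 0.21, -0.0, 0.0, 0.2]
[0.75, 0.62, 0.21, -0.0, 0.0, 0.2]
[0.76, 0.62, 0.21, -0.0, 0.0, 0.2]
[0.77, 0.6, 0.2, -0.0, 0.0, 0.2]
[0.77, 0.59, 0.21, -0.0, 0.0, 0.2]
[0.79, 0.58, 0.21, -0.0, 0.0, 0.2]
[0.79, 0.57, 0.21, -0.0, 0.0, 0.2]
[0.8, 0.56, 0.2, -0.0, 0.0, 0.2]
[0.81, 0.55, 0.21, -0.0, 0.0, 0.2]
[0.82, 0.54, 0.21, -0.0, 0.0, 0.2]
[0.82, 0.52, 0.21, -0.0, 0.0, 0.2]
-> (0.658, 0.197, 0.02) -5 n 7 
[0.0, 0.0, 0.93, -0.0, 0.0, -0.01]
[0.0, 0.0, 0.93, -0.0, 0.0, -0.01]
[0.0, 0.0, 0.92, -0.0, 0.0, -0.01]
[0.0, 0.0, 0.93, -0.0, 0.0, -0.01]
[0.0, 0.0, 0.93, -0.0, 0.0, -0.01]
[0.0, 0.0, 0.93, -0.0, 0.0, -0.01]
[0.0, 0.0, 0.93, -0.0, 0.0, -0.01]
```

>>> {"op": "send_rows", "data": {"series": [0.72, 0.67, 0.21, 0, 0, 0.2, 0.05, 0.72, 0.65, 0.21, 0, 0, 0.2, 0.05, 0.73, 0.65, 0.2, 0, 0, 0.2, 0.05, 0.75, 0.63, 0.21, 0, 0, 0.2, 0.05, 0.75, 0.62, 0.21, 0, 0, 0.2, 0.05, 0.76, 0.62, 0.21, 0, 0, 0.2, 0.05, 0.77, 0.6, 0.2, 0, 0, 0.2, 0.05, 0.77, 0.59, 0.21, 0, 0, 0.2, 0.05, 0.79, 0.58, 0.21, 0, 0, 0.2, 0.05, 0.79, 0.57, 0.21, 0, 0, 0.2, 0.05, 0.8, 0.56, 0.2, 0, 0, 0.2, 0.05, 0.81, 0.55, 0.21, 0, 0, 0.2, 0.05]}}

```text
time: 19.55
eef_pos: [0.628, 0.2194, 0.158]
eef_rot: [0.999, -0.032, -0.0, -0.0]
force: [0.3, 0.3, 0.2]
width: 0.0494
grip_force: 0.0
```

>>> {"op": "send_rows", "data": {"series": [0.82, 0.54, 0.21, 0, 0, 0.2, 0.05, 0.82, 0.52, 0.21, 0, 0, 0.2, 0.05, 0, 0, 0.93, 0, 0, 0, 0.05, 0, 0, 0.93, 0, 0, 0, 0.05, 0, 0, 0.93, 0, 0, 0, 0.05, 0, 0, 0.93, 0, 0, 0, 0.05, 0, 0, 0.93, 0, 0, 0, 0.05, 0, 0, 0.93, 0, 0, 0, 0.05, 0, 0, 0.5, 0, 0, 0, 0.05, 0, 0, 0, 0, 0, 0, 0.05]}}

```text
time: 20.55
eef_pos: [0.6573, 0.1967, 0.0267]
eef_rot: [0.999, -0.045, -0.001, 0.0]
force: [0.2, 0.0, 0.2]
width: 0.0496
grip_force: 0.0
```

```bash
python3 - <<'E'
from h import *
plan([((.658,.197,-.002),-5)])
save(np.clip(cv2.resize(ctrl.grab_frame("side")[110:220,220:340],None,fx=5,fy=5,interpolation=cv2.INTER_CUBIC).astype(float)*1.4,0,255).astype(np.uint8),"casA.png")
E
```

```text
at [0.6573 0.1967 0.0267] psi -5.2 t 20.6 F [0.2 0.  0.2] w 0.0496
-> (0.658, 0.197, -0.002) -5 n 2 
[0.02, -0.01, 0.72, 0.0, 0.01, -0.02]
[0.02, -0.01, 0.71, 0.0, 0.01, -0.02]
```

View pics/casA.png

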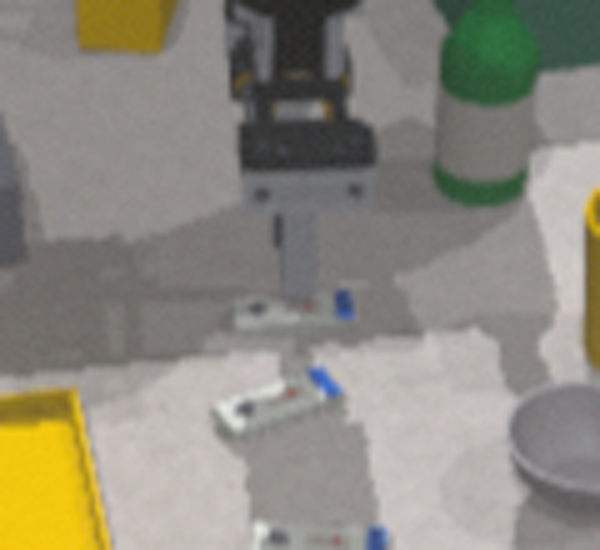

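The front finger ends at (298,300), still above cassette A at (295,312) and centred on it in x, which fits the height offset. I'll lower until I feel contact.

>>> {"op": "send_rows", "data": {"series": [0, 0, 0.6, 0, 0, 0, 0.05, 0, 0, 0.6, 0, 0, 0, 0.05, 0, 0, 0, 0, 0, 0, 0.05]}}

```text
time: 20.9
eef_pos: [0.657, 0.1966, 0.0025]
eef_rot: [0.999, -0.045, -0.001, 0.0]
force: [-1.5, -0.5, -0.5]
width: 0.0492
grip_force: 0.0
```

>>> {"op": "send_rows", "data": {"series": [0, 0, 0.1, 0, 0, 0, 0.05, 0, 0, 0.1, 0, 0, 0, 0.05, 0, 0, 0, 0, 0, 0, 0.05]}}

```text
time: 21.2
eef_pos: [0.658, 0.197, 0.0003]
eef_rot: [0.999, -0.045, -0.0, -0.0]
force: [0.7, -0.4, 0.5]
width: 0.0492
grip_force: 0.0
```

>>> {"op": "send_rows", "data": {"series": [0, 0, 0.1, 0, 0, 0, 0.05, 0, 0, 0, 0, 0, 0, 0.05]}}

```text
time: 21.4
eef_pos: [0.6579, 0.197, -0.0017]
eef_rot: [0.999, -0.045, -0.0, -0.0]
force: [-0.1, -0.0, 0.6]
width: 0.0491
grip_force: 0.0
```

>>> {"op": "send_rows", "data": {"series": [0, 0, 0.1, 0, 0, 0, 0.05, 0, 0, 0, 0, 0, 0, 0.05]}}

```text
time: 21.6
eef_pos: [0.6579, 0.197, -0.0039]
eef_rot: [0.999, -0.045, -0.0, 0.0]
force: [-1.0, -0.2, -0.8]
width: 0.0493
grip_force: 0.0
```

>>> {"op": "send_rows", "data": {"series": [0, 0, 0.08, 0, 0, 0, 0.05, 0, 0, 0, 0, 0, 0, -1, 0, 0, 0, 0, 0, 0, -1, 0, 0, 0, 0, 0, 0, -1, 0, 0, 0, 0, 0, 0, -1, 0, 0, 0, 0, 0, 0, -1], "force": 20}}

```text
time: 22.2
eef_pos: [0.658, 0.197, -0.0052]
eef_rot: [0.999, -0.045, 0.0, -0.0]
force: [-0.9, 0.3, 0.7]
width: 0.0252
grip_force: 20.0
```

>>> {"op": "send_rows", "data": {"series": [0, 0, -0.5, 0, 0, 0, -1, 0, 0, -1, 0, 0, 0, -1, 0, 0, -1, 0, 0, 0, -1, 0, 0, -1, 0, 0, 0, -1, 0, 0, 0, 0, 0, 0, -1]}}

```text
time: 22.7
eef_pos: [0.6595, 0.1976, 0.0683]
eef_rot: [0.999, -0.045, 0.002, -0.001]
force: [0.7, 0.5, -0.4]
width: 0.026
grip_force: 20.0
```

```bash
cat >> h.py <<'E'
T=np.array([.4725,.0237]); TY=1.5
def slot(y,x=0.):
    a=np.radians(TY); return T+[x*np.cos(a)-y*np.sin(a), x*np.sin(a)+y*np.cos(a)]
def plan2(wps):
    "turn first, then straight legs: total in rows"
    s=ctrl.observe(); p=np.array(s["eef_pos"]); q=R.from_quat(s["eef_rot"])
    print("at",p.round(4),"t",round(s["time"],1),"F",s["force"].round(1),"w",round(s["width"],4))
    for xyz,psi in wps:
        rv=(q.inv()*down(psi)).as_rotvec(degrees=True)/4; q=down(psi)
        u=q.inv().apply(np.array(xyz)-p)/.02; n=int(max(1,np.ceil(np.linalg.norm(u)-.02))); p=np.array(xyz)
        print("turn",rv.round(2),"shift",(u/n).round(2),"x",n)
E
python3 - <<'E'
from h import *
a=slot(.078); plan2([((*a,.07),TY),((*a,.01),TY)])
E
```

```text
at [0.6595 0.1976 0.0683] t 22.7 F [ 0.7  0.5 -0.4] w 0.026
turn [-0.02 -0.06 -1.68] shift [-0.87  0.41 -0.01] x 11
turn [0. 0. 0.] shift [0. 0. 1.] x 3
```

>>> {"op": "send_rows", "data": {"series": [0, 0, 0, 0, 0, -0.84, -1, 0, 0, 0, 0, 0, -0.84, -1, -0.87, 0.43, 0, 0, 0, 0, -1, -0.87, 0.43, 0, 0, 0, 0, -1, -0.87, 0.43, 0, 0, 0, 0, -1, -0.87, 0.43, 0, 0, 0, 0, -1, -0.87, 0.43, 0, 0, 0, 0, -1, -0.87, 0.43, 0, 0, 0, 0, -1, -0.87, 0.43, 0, 0, 0, 0, -1, -0.87, 0.43, 0, 0, 0, 0, -1, -0.87, 0.43, 0, 0, 0, 0, -1, -0.87, 0.43, 0, 0, 0, 0, -1]}}

```text
time: 23.9
eef_pos: [0.4854, 0.106, 0.0647]
eef_rot: [1.0, 0.013, -0.0, 0.0]
force: [0.8, 0.2, -1.4]
width: 0.0255
grip_force: 20.0
```

>>> {"op": "send_rows", "data": {"series": [-0.87, 0.43, 0, 0, 0, 0, -1, 0, 0, 0, 0, 0, 0, -1]}}

```text
time: 24.1
eef_pos: [0.4674, 0.0961, 0.0646]
eef_rot: [1.0, 0.013, -0.001, 0.001]
force: [1.1, 0.5, 0.2]
width: 0.0256
grip_force: 20.0
```

```bash
python3 - <<'E'
from h import *
a=slot(.075); plan2([((*a,.012),TY)])
E
```

```text
at [0.4674 0.0961 0.0646] t 24.1 F [1.1 0.5 0.2] w 0.0256
turn [ 0.02  0.02 -0.  ] shift [ 0.05 -0.04  0.88] x 3
```

>>> {"op": "send_rows", "data": {"series": [0.04, -0.04, 0.88, 0, 0, 0, -1, 0.04, -0.04, 0.88, 0, 0, 0, -1, 0.04, -0.04, 0.88, 0, 0, 0, -1, 0, 0, 0.2, 0, 0, 0, -1, 0, 0, 0.15, 0, 0, 0, -1, 0, 0, 0.1, 0, 0, 0, -1, 0, 0, 0.05, 0, 0, 0, -1, 0, 0, 0, 0, 0, 0, -1]}}

```text
time: 24.9
eef_pos: [0.4718, 0.0999, 0.0023]
eef_rot: [1.0, 0.013, 0.0, -0.0]
force: [0.2, 0.3, 0.5]
width: 0.0261
grip_force: 20.0
```

>>> {"op": "send_rows", "data": {"series": [0, 0, 0.06, 0, 0, 0, -1, 0, 0, 0, 0, 0, 0, -0.23, 0, 0, 0, 0, 0, 0, -0.23, 0, 0, 0, 0, 0, 0, -0.23, 0, 0, -0.5, 0, 0, 0, -0.23, 0, 0, -1, 0, 0, 0, -0.23, 0, 0, -1, 0, 0, 0, -0.23, 0, 0, -1, 0, 0, 0, 0.05, 0, 0, 0, 0, 0, 0, 0.05]}}

```text
time: 25.8
eef_pos: [0.4728, 0.1001, 0.0734]
eef_rot: [1.0, 0.013, 0.002, -0.0]
force: [-0.3, 0.6, -0.7]
width: 0.0478
grip_force: 0.0
```

```bash
python3 - <<'E'
from h import *
img,o=cassettes("side")
for x in o: print(x)
plan2([((.635,.1155,.07),18.5),((.635,.1155,.0),18.5)])
E
```

```text
(((0.6443, -0.0321), (72, 36), -9.1, (289, 225)), 0.8, [141.0, 138.0, 138.0])
(((0.7442, -0.0975), (77, 34), 33.5, (334, 240)), 0.7, [121.0, 57.0, 60.0])
(((0.6239, -0.1215), (73, 34), -1.4, (288, 252)), 0.63, [141.5, 139.0, 139.0])
(((0.6362, 0.1143), (71, 33), 22.9, (275, 189)), 0.6, [140.0, 139.0, 139.0])
(((0.472, 0.1012), (72, 35), 0.6, (217, 199)), 0.46, [135.0, 131.0, 123.5])
at [0.4717 0.0997 0.0712] t 25.9 F [ 0.1  0.1 -0.6] w 0.0491
turn [ 0.   -0.01 -4.25] shift [0.89 0.2  0.01] x 9
turn [0. 0. 0.] shift [0.   0.   0.88] x 4
```

>>> {"op": "send_rows", "data": {"series": [0, 0, 0, 0, 0, -0.85, 0.05, 0, 0, 0, 0, 0, -0.85, 0.05, 0, 0, 0, 0, 0, -0.85, 0.05, 0, 0, 0, 0, 0, -0.85, 0.05, 0, 0, 0, 0, 0, -0.85, 0.05, 0.89, 0.2, 0, 0, 0, 0, 0.05, 0.89, 0.2, 0, 0, 0, 0, 0.05, 0.89, 0.2, 0, 0, 0, 0, 0.05, 0.89, 0.2, 0, 0, 0, 0, 0.05, 0.89, 0.2, 0, 0, 0, 0, 0.05, 0.89, 0.2, 0, 0, 0, 0, 0.05, 0.89, 0.2, 0, 0, 0, 0, 0.05]}}

```text
time: 27.1
eef_pos: [0.5986, 0.1129, 0.0697]
eef_rot: [0.987, 0.161, -0.001, -0.0]
force: [0.6, 0.3, -0.0]
width: 0.0492
grip_force: 0.0
```

>>> {"op": "send_rows", "data": {"series": [0.89, 0.2, 0, 0, 0, 0, 0.05, 0.89, 0.2, 0, 0, 0, 0, 0.05, 0, 0, 0.88, 0, 0, 0, 0.05, 0, 0, 0.88, 0, 0, 0, 0.05, 0, 0, 0.6, 0, 0, 0, 0.05, 0, 0, 0, 0, 0, 0, 0.05]}}

```text
time: 27.7
eef_pos: [0.6328, 0.1163, 0.021]
eef_rot: [0.987, 0.161, -0.002, -0.0]
force: [0.0, 0.5, -0.5]
width: 0.0493
grip_force: 0.0
```

```bash
python3 - <<'E'
from h import *
plan2([((.635,.1155,-.0053),18.5)])
E
```

```text
at [0.6328 0.1163 0.021 ] t 27.7 F [ 0.   0.5 -0.5] w 0.0493
turn [-0.01  0.06  0.01] shift [0.05 0.03 0.66] x 2
```

>>> {"op": "send_rows", "data": {"series": [0.03, 0, 0.66, 0, 0, 0, 0.05, 0.03, 0, 0.5, 0, 0, 0, 0.05, 0, 0, 0, 0, 0, 0, 0.05]}}

```text
time: 28.0
eef_pos: [0.6352, 0.1167, -0.0012]
eef_rot: [0.987, 0.161, -0.001, -0.0]
force: [0.1, 0.8, -1.1]
width: 0.0494
grip_force: 0.0
```

>>> {"op": "send_rows", "data": {"series": [0, 0, 0.13, 0, 0, 0, 0.05, 0, 0, 0, 0, 0, 0, -1, 0, 0, 0, 0, 0, 0, -1, 0, 0, 0, 0, 0, 0, -1, 0, 0, 0, 0, 0, 0, -1, 0, 0, 0, 0, 0, 0, -1]}}

```text
time: 28.6
eef_pos: [0.6361, 0.117, -0.002]
eef_rot: [0.987, 0.161, 0.0, -0.0]
force: [0.0, 0.4, 1.9]
width: 0.0251
grip_force: 20.0
```

>>> {"op": "send_rows", "data": {"series": [0, 0, -0.5, 0, 0, 0, -1, 0, 0, -1, 0, 0, 0, -1, 0, 0, -1, 0, 0, 0, -1, 0, 0, -1, 0, 0, 0, -1, 0, 0, 0, 0, 0, 0, -1, 0, 0, 0, 0, 0, 0, -1]}}

```text
time: 29.2
eef_pos: [0.6361, 0.1169, 0.0682]
eef_rot: [0.987, 0.161, 0.0, 0.0]
force: [-0.1, 0.5, -1.5]
width: 0.0249
grip_force: 20.0
```

```bash
python3 - <<'E'
from h import *
a=slot(.025); plan2([((*a,.07),TY),((*a,.01),TY)])
E
```

```text
at [0.6361 0.1169 0.0682] t 29.2 F [-0.1  0.5 -1.5] w 0.0249
turn [ 0.   -0.01  4.25] shift [-0.92  0.35 -0.01] x 9
turn [0. 0. 0.] shift [0. 0. 1.] x 3
```

>>> {"op": "send_rows", "data": {"series": [0, 0, 0, 0, 0, 0.85, -1, 0, 0, 0, 0, 0, 0.85, -1, 0, 0, 0, 0, 0, 0.85, -1, 0, 0, 0, 0, 0, 0.85, -1, 0, 0, 0, 0, 0, 0.85, -1, -0.92, 0.35, 0, 0, 0, 0, -1, -0.92, 0.35, 0, 0, 0, 0, -1, -0.92, 0.35, 0, 0, 0, 0, -1, -0.92, 0.35, 0, 0, 0, 0, -1, -0.92, 0.35, 0, 0, 0, 0, -1, -0.92, 0.35, 0, 0, 0, 0, -1, -0.92, 0.35, 0, 0, 0, 0, -1]}}

```text
time: 30.4
eef_pos: [0.5071, 0.0642, 0.067]
eef_rot: [1.0, 0.013, -0.001, -0.0]
force: [0.4, -1.2, -0.4]
width: 0.0247
grip_force: 20.0
```

>>> {"op": "send_rows", "data": {"series": [-0.92, 0.35, 0, 0, 0, 0, -1, -0.92, 0.35, 0, 0, 0, 0, -1, 0, 0, 0, 0, 0, 0, -1, 0, 0, 0, 0, 0, 0, -1]}}

```text
time: 30.8
eef_pos: [0.4721, 0.0495, 0.0676]
eef_rot: [1.0, 0.013, -0.0, -0.0]
force: [0.7, -0.3, 0.0]
width: 0.025
grip_force: 20.0
```

>>> {"op": "send_rows", "data": {"series": [0, 0, 0.9, 0, 0, 0, -1, 0, 0, 0.9, 0, 0, 0, -1, 0, 0, 0.8, 0, 0, 0, -1, 0, 0, 0.25, 0, 0, 0, -1, 0, 0, 0.15, 0, 0, 0, -1, 0, 0, 0.1, 0, 0, 0, -1, 0, 0, 0, 0, 0, 0, -1, 0, 0, 0, 0, 0, 0, -1]}}

```text
time: 31.6
eef_pos: [0.4724, 0.0496, 0.0062]
eef_rot: [1.0, 0.013, 0.0, -0.0]
force: [0.3, -0.6, -0.1]
width: 0.0248
grip_force: 20.0
```

>>> {"op": "send_rows", "data": {"series": [0, 0, 0.1, 0, 0, 0, -1, 0, 0, 0.05, 0, 0, 0, -1, 0, 0, 0, 0, 0, 0, -0.23, 0, 0, 0, 0, 0, 0, -0.23, 0, 0, 0, 0, 0, 0, -0.23, 0, 0, -0.5, 0, 0, 0, -0.23, 0, 0, -1, 0, 0, 0, -0.23, 0, 0, -1, 0, 0, 0, -0.23, 0, 0, -1, 0, 0, 0, 0.05, 0, 0, 0, 0, 0, 0, 0.05, 0, 0, 0, 0, 0, 0, 0.05]}}

```text
time: 32.7
eef_pos: [0.4723, 0.0494, 0.0732]
eef_rot: [1.0, 0.013, 0.0, 0.0]
force: [1.2, 0.0, -1.1]
width: 0.0492
grip_force: 0.0
```

```bash
python3 - <<'E'
from h import *
for c in("side","top"):
    img,o=cassettes(c)
    for x in o: print(c,x)
    for d in ctrl.landmark_of("cas1",c)[:6]: print(toworld(d["centre"],c).round(3),round(d["conf"],2))
E
```

```text
side (((0.6235, -0.1215), (71, 35), -2.1, (287, 253)), 0.82, [143.0, 142.0, 140.0])
side (((0.7451, -0.0972), (78, 31), 33.1, (334, 239)), 0.78, [122.0, 57.0, 60.0])
side (((0.4728, 0.1006), (69, 34), 1.8, (218, 199)), 0.63, [128.0, 124.0, 126.0])
side (((0.4726, 0.0507), (72, 35), 1.8, (219, 211)), 0.57, [139.0, 134.0, 126.0])
side (((0.6426, -0.0298), (74, 37), -13.6, (288, 225)), 0.54, [142.0, 139.0, 139.0])
side (((0.7928, 0.0563), (105, 93), 42.2, (337, 197)), 0.5, [91.0, 90.0, 92.0])
[ 0.748 -0.094 -0.002] 0.84
[ 0.622 -0.12  -0.   ] 0.79
[0.471 0.051 0.005] 0.68
[0.473 0.101 0.006] 0.63
[ 0.64  -0.031 -0.001] 0.52
top (((0.7451, -0.0944), (71, 28), 31.5, (289, 134)), 0.81, [147.5, 60.5, 65.0])
top (((0.6226, -0.1179), (70, 28), -2.0, (299, 177)), 0.77, [179.0, 180.0, 175.0])
top (((0.4723, -0.3563), (232, 140), 85.0, (383, 228)), 0.72, [145.0, 146.0, 151.0])
top (((0.6414, -0.0273), (71, 27), -11.6, (266, 172)), 0.55, [182.0, 184.0, 180.0])
[ 0.622 -0.12   0.003] 0.77
[ 0.748 -0.092 -0.004] 0.73
[ 0.642 -0.03   0.002] 0.61
```

```bash
python3 - <<'E'
from h import *
plan2([((.6415,-.028,.07),-12),((.6415,-.028,-.0045),-12)])
E
```

```text
at [0.4718 0.0497 0.0723] t 33.0 F [ 0.1  0.2 -0.9] w 0.0495
turn [-0.    0.01  3.38] shift [0.91 0.2  0.01] x 10
turn [0. 0. 0.] shift [0.   0.   0.93] x 4
```

>>> {"op": "send_rows", "data": {"series": [0, 0, 0, 0, 0, 0.85, 0.05, 0, 0, 0, 0, 0, 0.85, 0.05, 0, 0, 0, 0, 0, 0.84, 0.05, 0, 0, 0, 0, 0, 0.84, 0.05, 0.91, 0.2, 0, 0, 0, 0, 0.05, 0.91, 0.2, 0, 0, 0, 0, 0.05, 0.91, 0.2, 0, 0, 0, 0, 0.05, 0.91, 0.2, 0, 0, 0, 0, 0.05, 0.91, 0.2, 0, 0, 0, 0, 0.05, 0.91, 0.2, 0, 0, 0, 0, 0.05, 0.91, 0.2, 0, 0, 0, 0, 0.05, 0.91, 0.2, 0, 0, 0, 0, 0.05]}}

```text
time: 34.2
eef_pos: [0.6083, -0.0122, 0.0722]
eef_rot: [0.995, -0.104, -0.0, -0.0]
force: [0.4, 0.4, -0.5]
width: 0.0496
grip_force: 0.0
```

>>> {"op": "send_rows", "data": {"series": [0.91, 0.2, 0, 0, 0, 0, 0.05, 0.91, 0.2, 0, 0, 0, 0, 0.05, 0, 0, 0.93, 0, 0, 0, 0.05, 0, 0, 0.93, 0, 0, 0, 0.05, 0, 0, 0.93, 0, 0, 0, 0.05, 0, 0, 0.5, 0, 0, 0, 0.05, 0, 0, 0, 0, 0, 0, 0.05, 0, 0, 0, 0, 0, 0, 0.05]}}

```text
time: 35.0
eef_pos: [0.642, -0.0272, 0.0074]
eef_rot: [0.995, -0.104, 0.0, -0.0]
force: [0.4, 0.0, 0.0]
width: 0.0491
grip_force: 0.0
```

```bash
python3 - <<'E'
from h import *
plan2([((.6415,-.028,-.0045),-12)])
E
```

```text
at [ 0.642  -0.0272  0.0074] t 35.0 F [0.4 0.  0. ] w 0.0491
turn [-0. -0.  0.] shift [-0.02  0.04  0.59] x 1
```

>>> {"op": "send_rows", "data": {"series": [0, 0.04, 0.45, 0, 0, 0, 0.05, 0, 0, 0.13, 0, 0, 0, 0.05, 0, 0, 0, 0, 0, 0, -1, 0, 0, 0, 0, 0, 0, -1, 0, 0, 0, 0, 0, 0, -1, 0, 0, 0, 0, 0, 0, -1, 0, 0, 0, 0, 0, 0, -1]}}

```text
time: 35.7
eef_pos: [0.6417, -0.0281, -0.0045]
eef_rot: [0.995, -0.105, 0.0, -0.0]
force: [-0.5, 0.1, 1.3]
width: 0.0258
grip_force: 19.9
```

>>> {"op": "send_rows", "data": {"series": [0, 0, -0.5, 0, 0, 0, -1, 0, 0, -1, 0, 0, 0, -1, 0, 0, -1, 0, 0, 0, -1, 0, 0, -1, 0, 0, 0, -1, 0, 0, 0, 0, 0, 0, -1, 0, 0, 0, 0, 0, 0, -1]}}

```text
time: 36.3
eef_pos: [0.6417, -0.0283, 0.0658]
eef_rot: [0.995, -0.105, 0.0, 0.0]
force: [0.3, 0.2, -1.9]
width: 0.026
grip_force: 19.9
```

```bash
python3 - <<'E'
from h import *
a=slot(-.025); plan2([((*a,.07),TY),((*a,.002),TY)])
E
```

```text
at [ 0.6417 -0.0283  0.0658] t 36.3 F [ 0.3  0.2 -1.9] w 0.026
turn [ 0.   -0.01 -3.38] shift [-0.93 -0.17 -0.02] x 9
turn [0. 0. 0.] shift [0.   0.   0.85] x 4
```

>>> {"op": "send_rows", "data": {"series": [0, 0, 0, 0, 0, -0.85, -1, 0, 0, 0, 0, 0, -0.85, -1, 0, 0, 0, 0, 0, -0.84, -1, 0, 0, 0, 0, 0, -0.84, -1, -0.93, -0.17, 0, 0, 0, 0, -1, -0.93, -0.17, 0, 0, 0, 0, -1, -0.93, -0.17, 0, 0, 0, 0, -1, -0.93, -0.17, 0, 0, 0, 0, -1, -0.93, -0.17, 0, 0, 0, 0, -1, -0.93, -0.17, 0, 0, 0, 0, -1, -0.93, -0.17, 0, 0, 0, 0, -1, -0.93, -0.17, 0, 0, 0, 0, -1]}}

```text
time: 37.5
eef_pos: [0.4908, -0.0048, 0.0647]
eef_rot: [1.0, 0.013, -0.001, -0.0]
force: [-0.8, 0.5, -0.0]
width: 0.0253
grip_force: 19.9
```

>>> {"op": "send_rows", "data": {"series": [-0.93, -0.17, 0, 0, 0, 0, -1, 0, 0, 0, 0, 0, 0, -1, 0, 0, 0, 0, 0, 0, -1]}}

```text
time: 37.8
eef_pos: [0.4735, -0.0022, 0.0652]
eef_rot: [1.0, 0.013, -0.0, -0.0]
force: [0.1, -0.1, 0.1]
width: 0.0255
grip_force: 19.9
```

>>> {"op": "send_rows", "data": {"series": [0, 0, 0.9, 0, 0, 0, -1, 0, 0, 0.9, 0, 0, 0, -1, 0, 0, 0.8, 0, 0, 0, -1, 0, 0, 0.25, 0, 0, 0, -1, 0, 0, 0.15, 0, 0, 0, -1, 0, 0, 0.1, 0, 0, 0, -1, 0, 0, 0.07, 0, 0, 0, -1, 0, 0, 0, 0, 0, 0, -1]}}

```text
time: 38.6
eef_pos: [0.4737, -0.0021, 0.0022]
eef_rot: [1.0, 0.013, 0.0, 0.0]
force: [0.5, 0.1, 0.7]
width: 0.0257
grip_force: 19.9
```

>>> {"op": "send_rows", "data": {"series": [0, 0, 0.05, 0, 0, 0, -1, 0, 0, 0, 0, 0, 0, -0.23, 0, 0, 0, 0, 0, 0, -0.23, 0, 0, 0, 0, 0, 0, -0.23, 0, 0, -0.5, 0, 0, 0, -0.23, 0, 0, -1, 0, 0, 0, -0.23, 0, 0, -1, 0, 0, 0, -0.23, 0, 0, -1, 0, 0, 0, 0.05, 0, 0, 0, 0, 0, 0, 0.05, 0, 0, 0, 0, 0, 0, 0.05]}}

```text
time: 39.6
eef_pos: [0.4737, -0.0022, 0.0714]
eef_rot: [1.0, 0.013, 0.0, 0.0]
force: [-0.0, -0.8, -0.1]
width: 0.0494
grip_force: 0.0
```

```bash
python3 - <<'E'
from h import *
for c in("side","top"):
    img,o=cassettes(c)
    for x in o: print(c,x)
plan2([((.623,-.119,.07),-2),((.623,-.119,-.0045),-2)])
E
```

```text
side (((0.7455, -0.0965), (79, 32), 31.3, (334, 239)), 0.82, [125.0, 59.0, 61.0])
side (((0.4726, 0.0497), (73, 38), 2.8, (218, 212)), 0.73, [119.5, 119.0, 122.0])
side (((0.476, -0.0), (73, 35), 0.5, (222, 224)), 0.63, [139.0, 137.0, 126.0])
side (((0.475, -0.2462), (252, 137), 85.1, (232, 315)), 0.58, [115.0, 115.0, 120.0])
side (((0.624, -0.1216), (74, 35), -1.4, (288, 252)), 0.52, [143.0, 140.0, 141.0])
top (((0.6226, -0.1193), (70, 25), -1.8, (299, 178)), 0.83, [180.0, 182.0, 179.0])
top (((0.4724, 0.1061), (68, 11), -0.8, (219, 233)), 0.68, [167.0, 168.0, 160.5])
top (((0.4344, 0.3848), (39, 16), 50.7, (118, 249)), 0.62, [33.5, 25.0, 26.5])
top (((0.7433, -0.0938), (70, 26), 33.8, (289, 135)), 0.57, [148.0, 57.5, 60.5])
at [ 0.4731 -0.002   0.0704] t 39.8 F [ 0.8  1.1 -0.4] w 0.0497
turn [-0.    0.02  0.88] shift [0.77 0.56 0.  ] x 10
turn [0. 0. 0.] shift [0.   0.   0.93] x 4
```

>>> {"op": "send_rows", "data": {"series": [0, 0, 0, 0, 0, 0.88, 0.05, 0.77, 0.56, 0, 0, 0, 0, 0.05, 0.77, 0.56, 0, 0, 0, 0, 0.05, 0.77, 0.56, 0, 0, 0, 0, 0.05, 0.77, 0.56, 0, 0, 0, 0, 0.05, 0.77, 0.56, 0, 0, 0, 0, 0.05, 0.77, 0.56, 0, 0, 0, 0, 0.05, 0.77, 0.56, 0, 0, 0, 0, 0.05, 0.77, 0.56, 0, 0, 0, 0, 0.05, 0.77, 0.56, 0, 0, 0, 0, 0.05, 0.77, 0.56, 0, 0, 0, 0, 0.05]}}

```text
time: 40.9
eef_pos: [0.6237, -0.1197, 0.0701]
eef_rot: [1.0, -0.017, -0.001, -0.0]
force: [1.1, 0.1, 0.6]
width: 0.0493
grip_force: 0.0
```

>>> {"op": "send_rows", "data": {"series": [0, 0, 0.93, 0, 0, 0, 0.05, 0, 0, 0.93, 0, 0, 0, 0.05, 0, 0, 0.8, 0, 0, 0, 0.05, 0, 0, 0.5, 0, 0, 0, 0.05, 0, 0, 0, 0, 0, 0, 0.05, 0, 0, 0, 0, 0, 0, 0.05]}}

```text
time: 41.5
eef_pos: [0.6237, -0.1192, 0.008]
eef_rot: [1.0, -0.017, 0.0, -0.0]
force: [0.2, 0.3, 0.2]
width: 0.0493
grip_force: 0.0
```

```bash
python3 - <<'E'
from h import *
plan2([((.623,-.119,-.0045),-2)])
E
```

```text
at [ 0.6237 -0.1192  0.008 ] t 41.5 F [0.2 0.3 0.2] w 0.0493
turn [-0. -0.  0.] shift [-0.03 -0.01  0.63] x 1
```

>>> {"op": "send_rows", "data": {"series": [-0.03, 0, 0.5, 0, 0, 0, 0.05, 0, 0, 0.13, 0, 0, 0, 0.05, 0, 0, 0, 0, 0, 0, -1, 0, 0, 0, 0, 0, 0, -1, 0, 0, 0, 0, 0, 0, -1, 0, 0, 0, 0, 0, 0, -1, 0, 0, 0, 0, 0, 0, -1]}}

```text
time: 42.2
eef_pos: [0.623, -0.1193, -0.0046]
eef_rot: [1.0, -0.017, 0.0, 0.0]
force: [-0.3, 0.3, 1.7]
width: 0.0256
grip_force: 20.0
```

>>> {"op": "send_rows", "data": {"series": [0, 0, -0.5, 0, 0, 0, -1, 0, 0, -1, 0, 0, 0, -1, 0, 0, -1, 0, 0, 0, -1, 0, 0, -1, 0, 0, 0, -1, 0, 0, 0, 0, 0, 0, -1, 0, 0, 0, 0, 0, 0, -1]}}

```text
time: 42.8
eef_pos: [0.623, -0.1194, 0.0656]
eef_rot: [1.0, -0.017, 0.0, 0.0]
force: [0.0, 0.6, -0.2]
width: 0.0257
grip_force: 20.0
```

```bash
python3 - <<'E'
from h import *
a=slot(-.075); plan2([((*a,.07),TY),((*a,.002),TY)])
E
```

```text
at [ 0.623  -0.1194  0.0656] t 42.8 F [ 0.   0.6 -0.2] w 0.0257
turn [ 0.   -0.01 -0.88] shift [-0.81 -0.4  -0.02] x 9
turn [0. 0. 0.] shift [0.   0.   0.85] x 4
```

>>> {"op": "send_rows", "data": {"series": [0, 0, 0, 0, 0, -0.88, -1, -0.81, -0.4, 0, 0, 0, 0, -1, -0.81, -0.4, 0, 0, 0, 0, -1, -0.81, -0.4, 0, 0, 0, 0, -1, -0.81, -0.4, 0, 0, 0, 0, -1, -0.81, -0.4, 0, 0, 0, 0, -1, -0.81, -0.4, 0, 0, 0, 0, -1, -0.81, -0.4, 0, 0, 0, 0, -1, -0.81, -0.4, 0, 0, 0, 0, -1, -0.81, -0.4, 0, 0, 0, 0, -1, 0, 0, 0, 0, 0, 0, -1, 0, 0, 0, 0, 0, 0, -1]}}

```text
time: 44.0
eef_pos: [0.4752, -0.0513, 0.0649]
eef_rot: [1.0, 0.013, -0.0, -0.0]
force: [1.0, -1.3, 0.1]
width: 0.0255
grip_force: 20.0
```

>>> {"op": "send_rows", "data": {"series": [0, 0, 0.9, 0, 0, 0, -1, 0, 0, 0.9, 0, 0, 0, -1, 0, 0, 0.8, 0, 0, 0, -1, 0, 0, 0.25, 0, 0, 0, -1, 0, 0, 0.15, 0, 0, 0, -1, 0, 0, 0.1, 0, 0, 0, -1, 0, 0, 0.07, 0, 0, 0, -1, 0, 0, 0, 0, 0, 0, -1]}}

```text
time: 44.8
eef_pos: [0.4755, -0.0513, 0.002]
eef_rot: [1.0, 0.013, 0.0, 0.0]
force: [-0.1, -0.3, 0.2]
width: 0.0256
grip_force: 20.0
```

>>> {"op": "send_rows", "data": {"series": [0, 0, 0.05, 0, 0, 0, -1, 0, 0, 0, 0, 0, 0, -0.23, 0, 0, 0, 0, 0, 0, -0.23, 0, 0, 0, 0, 0, 0, -0.23, 0, 0, -0.5, 0, 0, 0, -0.23, 0, 0, -1, 0, 0, 0, -0.23, 0, 0, -1, 0, 0, 0, -0.23, 0, 0, -1, 0, 0, 0, 0.05, 0, 0, -1, 0, 0, 0, 0.05, 0, 0, -1, 0, 0, 0, 0.05, 0, 0, -1, 0, 0, 0, 0.05, 0, 0, 0, 0, 0, 0, 0.05]}}

```text
time: 46.0
eef_pos: [0.4765, -0.0512, 0.1336]
eef_rot: [1.0, 0.013, 0.002, 0.0]
force: [0.7, 0.1, -0.5]
width: 0.049
grip_force: 0.0
```

```bash
python3 - <<'E'
from h import *
print(ctrl.observe()["q"].round(2))
for c in("side","top"):
    img,o=cassettes(c)
    for x in o: print(c,x[:2])
    for k in range(2):
        if k: ctrl.grab_frame(c)
        for n in("bar_left","bar_right","panel_hinge","panel_base","lever_grip"): print(n,[(toworld(d["centre"],c).round(3).tolist(),round(d["conf"],2)) for d in ctrl.landmark_of(n,c)[:1]])
plan2([((.531,-.20,.17),84.5)])
E
```

```text
[ 0.56  0.28 -0.6   2.01  0.2   0.9  -1.69]
side (((0.4778, -0.0503), (73, 39), 0.8, (224, 238)), 0.77)
side (((0.746, -0.0969), (78, 32), 35.0, (334, 239)), 0.75)
side (((0.4749, -0.0006), (69, 30), -2.3, (221, 224)), 0.62)
side (((0.4726, 0.0507), (72, 35), 1.8, (219, 211)), 0.47)
bar_left []
bar_right [([0.512, -0.421, 0.119], 0.67)]
panel_hinge [([0.402, -0.322, 0.046], 0.85)]
panel_base [([0.454, -0.326, 0.007], 0.74)]
lever_grip []
bar_left [([0.531, -0.239, 0.118], 0.84)]
bar_right [([0.513, -0.424, 0.119], 0.72)]
panel_hinge [([0.404, -0.321, 0.048], 0.83)]
panel_base [([0.451, -0.325, 0.006], 0.72)]
lever_grip []
top (((0.4723, 0.0993), (68, 25), -0.9, (221, 232)), 0.82)
top (((0.4712, 0.0528), (70, 20), 3.3, (238, 233)), 0.55)
top (((0.7446, -0.0951), (69, 27), 31.5, (289, 135)), 0.52)
bar_left [([0.53, -0.243, 0.122], 0.6)]
bar_right [([0.515, -0.422, 0.116], 0.88)]
panel_hinge [([0.4, -0.32, 0.046], 0.59)]
panel_base [([0.451, -0.325, -0.002], 0.8)]
lever_grip [([0.437, 0.361, 0.117], 0.52)]
bar_left [([0.53, -0.242, 0.124], 0.79)]
bar_right [([0.517, -0.419, 0.118], 0.9)]
panel_hinge [([0.401, -0.32, 0.045], 0.96)]
panel_base [([0.45, -0.324, -0.002], 0.94)]
lever_grip [([0.437, 0.356, 0.118], 0.6)]
at [ 0.4752 -0.0512  0.1307] t 47.3 F [-1.  -0.1  0.2] w 0.0492
turn [ -0.    -0.   -20.75] shift [-0.79  0.39 -0.22] x 9
```

>>> {"op": "send_rows", "data": {"series": [0, 0, -1, 0, 0, 0.97, 0.05, 0, 0, -1, 0, 0, 0.97, 0.05, 0, 0, 0, 0, 0, 0.97, 0.05, 0, 0, 0, 0, 0, 0.97, 0.05, 0, 0, 0, 0, 0, 0.97, 0.05, 0, 0, 0, 0, 0, 0.97, 0.05, 0, 0, 0, 0, 0, 0.97, 0.05, 0, 0, 0, 0, 0, 0.97, 0.05, 0, 0, 0, 0, 0, 0.97, 0.05, 0, 0, 0, 0, 0, 0.97, 0.05, 0, 0, 0, 0, 0, 0.97, 0.05, 0, 0, 0, 0, 0, 0.97, 0.05]}}

```text
time: 48.5
eef_pos: [0.4752, -0.0512, 0.1707]
eef_rot: [0.923, -0.384, -0.0, -0.0]
force: [-0.4, -0.7, 0.1]
width: 0.0493
grip_force: 0.0
```

>>> {"op": "send_rows", "data": {"series": [0, 0, 0, 0, 0, 0.97, 0.05, 0, 0, 0, 0, 0, 0.97, 0.05, 0, 0, 0, 0, 0, 0.97, 0.05, 0, 0, 0, 0, 0, 0.97, 0.05, 0, 0, 0, 0, 0, 0.97, 0.05, 0, 0, 0, 0, 0, 0.97, 0.05, 0, 0, 0, 0, 0, 0.97, 0.05, 0, 0, 0, 0, 0, 0.97, 0.05, 0, 0, 0, 0, 0, 0.97, 0.05, 0, 0, 0, 0, 0, 0.97, 0.05, 0, 0, 0, 0, 0, 0.97, 0.05, 0, 0, 0, 0, 0, 0.97, 0.05]}}

```text
time: 49.7
eef_pos: [0.473, -0.0518, 0.1656]
eef_rot: [0.762, -0.647, -0.005, 0.004]
force: [-0.3, -0.8, 0.4]
width: 0.0492
grip_force: 0.0
```

>>> {"op": "send_rows", "data": {"series": [0, 0, 0, 0, 0, 0.97, 0.05, 0, 0, 0, 0, 0, 0, 0.05, 0, 0, 0, 0, 0, 0, 0.05]}}

```text
time: 50.0
eef_pos: [0.4727, -0.0509, 0.1645]
eef_rot: [0.749, -0.662, -0.006, 0.005]
force: [0.2, -0.1, 0.8]
width: 0.0493
grip_force: 0.0
```

```bash
python3 - <<'E'
from h import *
print(ctrl.observe()["q"].round(2))
plan2([((.531,-.24,.16),-95.4),((.531,-.24,.0915),-95.4)])
for i in range(2):
    img,o=cassettes("side")
    for x in o: print(x[:2])
E
```

```text
[-0.51  0.23  0.64  2.01 -0.16  0.97 -2.82]
at [ 0.4727 -0.0509  0.1645] t 50.0 F [ 0.2 -0.1  0.8] w 0.0493
turn [0.24 0.01 3.11] shift [ 0.91 -0.38  0.02] x 10
turn [0. 0. 0.] shift [0.   0.   0.86] x 4
(((0.4717, 0.0499), (72, 37), 0.4, (218, 211)), 0.8)
(((0.4771, -0.0019), (74, 39), 5.3, (222, 224)), 0.79)
(((0.7453, -0.0967), (76, 30), 33.1, (334, 239)), 0.68)
(((0.4731, 0.1012), (72, 35), 1.6, (217, 199)), 0.6)
(((0.4773, -0.0511), (71, 35), 3.3, (224, 238)), 0.56)
(((0.4722, 0.0513), (75, 42), 2.0, (218, 211)), 0.8)
(((0.4715, 0.1001), (68, 31), 3.2, (217, 199)), 0.76)
(((0.7434, -0.0973), (75, 28), 32.4, (333, 239)), 0.73)
(((0.4765, -0.0514), (75, 38), 1.9, (224, 238)), 0.68)
(((0.477, -0.0008), (70, 34), 1.1, (222, 224)), 0.5)
```

The turn ran into the last joint's limit, so I'll turn the other way to the equivalent grasp. All four cassettes read as lying in the tray.

>>> {"op": "send_rows", "data": {"series": [0, 0, 0, 0.24, 0, -0.97, 0.05, 0, 0, 0, 0, 0, -0.97, 0.05, 0, 0, 0, 0, 0, -0.97, 0.05, 0, 0, 0, 0, 0, -0.97, 0.05, 0, 0, 0, 0, 0, -0.97, 0.05, 0, 0, 0, 0, 0, -0.97, 0.05, 0, 0, 0, 0, 0, -0.97, 0.05, 0, 0, 0, 0, 0, -0.97, 0.05, 0, 0, 0, 0, 0, -0.97, 0.05, 0, 0, 0, 0, 0, -0.97, 0.05, 0, 0, 0, 0, 0, -0.97, 0.05]}}

```text
time: 51.3
eef_pos: [0.4726, -0.0525, 0.1648]
eef_rot: [0.939, -0.345, -0.0, -0.002]
force: [-0.2, 0.5, 0.8]
width: 0.0497
grip_force: 0.0
```

>>> {"op": "send_rows", "data": {"series": [0, 0, 0, 0, 0, -0.97, 0.05, 0, 0, 0, 0, 0, -0.97, 0.05, 0, 0, 0, 0, 0, -0.97, 0.05, 0, 0, 0, 0, 0, -0.97, 0.05, 0, 0, 0, 0, 0, -0.97, 0.05, 0, 0, 0, 0, 0, -0.97, 0.05, 0, 0, 0, 0, 0, -0.97, 0.05, 0, 0, 0, 0, 0, -0.97, 0.05, 0, 0, 0, 0, 0, -0.97, 0.05, 0, 0, 0, 0, 0, -0.97, 0.05, 0, 0, 0, 0, 0, -0.97, 0.05]}}

```text
time: 52.4
eef_pos: [0.4726, -0.0525, 0.1648]
eef_rot: [1.0, 0.02, 0.0, -0.002]
force: [-0.1, 0.1, -0.8]
width: 0.0494
grip_force: 0.0
```

```bash
python3 - <<'E'
from h import *
print(ctrl.observe()["q"].round(2))
plan2([((.531,-.24,.16),84.6),((.531,-.24,.0915),84.6)])
E
```

```text
[-0.33  0.19  0.42  2.02 -0.1   0.95 -1.38]
at [ 0.4726 -0.0525  0.1648] t 52.4 F [-0.1  0.1 -0.8] w 0.0494
turn [ -0.03  -0.05 -20.57] shift [-0.91  0.38  0.02] x 10
turn [0. 0. 0.] shift [0.   0.   0.86] x 4
```

Now the rest of the turn (21 × −0.98), then the move over the bar.

>>> {"op": "send_rows", "data": {"series": [0, 0, 0, 0, -0.05, -0.98, 0.05, 0, 0, 0, 0, 0, -0.98, 0.05, 0, 0, 0, 0, 0, -0.98, 0.05, 0, 0, 0, 0, 0, -0.98, 0.05, 0, 0, 0, 0, 0, -0.98, 0.05, 0, 0, 0, 0, 0, -0.98, 0.05, 0, 0, 0, 0, 0, -0.98, 0.05, 0, 0, 0, 0, 0, -0.98, 0.05, 0, 0, 0, 0, 0, -0.98, 0.05, 0, 0, 0, 0, 0, -0.98, 0.05, 0, 0, 0, 0, 0, -0.98, 0.05]}}

```text
time: 53.5
eef_pos: [0.4726, -0.0525, 0.1648]
eef_rot: [0.922, 0.386, -0.001, -0.002]
force: [0.2, -0.4, -0.3]
width: 0.0494
grip_force: 0.0
```

>>> {"op": "send_rows", "data": {"series": [0, 0, 0, 0, 0, -0.98, 0.05, 0, 0, 0, 0, 0, -0.98, 0.05, 0, 0, 0, 0, 0, -0.98, 0.05, 0, 0, 0, 0, 0, -0.98, 0.05, 0, 0, 0, 0, 0, -0.98, 0.05, 0, 0, 0, 0, 0, -0.98, 0.05, 0, 0, 0, 0, 0, -0.98, 0.05, 0, 0, 0, 0, 0, -0.98, 0.05, 0, 0, 0, 0, 0, -0.98, 0.05, 0, 0, 0, 0, 0, -0.98, 0.05, 0, 0, 0, 0, 0, 0, 0.05]}}

```text
time: 54.6
eef_pos: [0.4726, -0.0525, 0.1648]
eef_rot: [0.74, 0.673, 0.0, -0.002]
force: [1.1, -0.4, 0.1]
width: 0.0494
grip_force: 0.0
```

>>> {"op": "send_rows", "data": {"series": [-0.91, 0.38, 0, 0, 0, 0, 0.05, -0.91, 0.38, 0, 0, 0, 0, 0.05, -0.91, 0.38, 0, 0, 0, 0, 0.05, -0.91, 0.38, 0, 0, 0, 0, 0.05, -0.91, 0.38, 0, 0, 0, 0, 0.05, -0.91, 0.38, 0, 0, 0, 0, 0.05, -0.91, 0.38, 0, 0, 0, 0, 0.05, -0.91, 0.38, 0, 0, 0, 0, 0.05, -0.91, 0.38, 0, 0, 0, 0, 0.05, -0.91, 0.38, 0, 0, 0, 0, 0.05, 0, 0, 0, 0, 0, 0, 0.05, 0, 0, 0, 0, 0, 0, 0.05]}}

```text
time: 55.8
eef_pos: [0.5306, -0.2406, 0.1637]
eef_rot: [0.741, 0.672, -0.0, -0.002]
force: [0.1, 1.3, -0.5]
width: 0.0493
grip_force: 0.0
```

```bash
python3 - <<'E'
from h import *
print(ctrl.observe()["q"].round(2))
plan2([((.531,-.24,.0915),84.6)])
save(np.clip(cv2.resize(ctrl.grab_frame("side")[200:384,170:330],None,fx=3.2,fy=3.2,interpolation=cv2.INTER_CUBIC).astype(float)*1.3,0,255).astype(np.uint8),"bar.png")
E
```

```text
[ 0.12  0.39  0.33  1.76 -0.15  1.02  0.4 ]
at [ 0.5306 -0.2406  0.1637] t 55.8 F [ 0.1  1.3 -0.5] w 0.0493
turn [-0.05 -0.04 -0.05] shift [0.01 0.   0.9 ] x 4
```

View pics/bar.png

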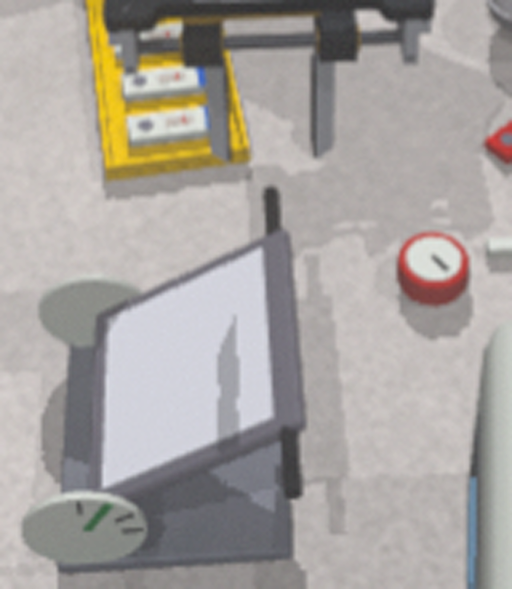

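The fingertips at (220,158) and (320,155) straddle the bar end at (272,190). The two cassettes in view lie flat in the tray. I'll go down and grip.

>>> {"op": "send_rows", "data": {"series": [0.01, 0, 0.9, 0, 0, 0, 0.05, 0, 0, 0.9, 0, 0, 0, 0.05, 0, 0, 0.9, 0, 0, 0, 0.05, 0, 0, 0.7, 0, 0, 0, 0.05, 0, 0, 0, 0, 0, 0, 0.05], "force": 10}}

```text
time: 56.35
eef_pos: [0.5299, -0.2389, 0.0944]
eef_rot: [0.74, 0.673, -0.001, -0.003]
force: [0.8, -0.5, -0.2]
width: 0.0495
grip_force: 0.0
```

>>> {"op": "send_rows", "data": {"series": [0, 0, 0.1, 0, 0, 0, -1, 0, 0, 0, 0, 0, 0, -1, 0, 0, 0, 0, 0, 0, -1, 0, 0, 0, 0, 0, 0, -1, 0, 0, 0, 0, 0, 0, -1, 0, 0, 0, 0, 0, 0, -1]}}

```text
time: 56.95
eef_pos: [0.5303, -0.2399, 0.0939]
eef_rot: [0.74, 0.673, -0.0, -0.002]
force: [-4.1, 0.5, 0.5]
width: 0.0092
grip_force: 10.0
```

>>> {"op": "send_rows", "data": {"series": [0, -0.24, -0.37, 0, 0, 0, -1, 0, -0.27, -0.36, 0, 0, 0, -1, 0, -0.29, -0.34, 0, 0, 0, -1, 0, -0.3, -0.32, 0, 0, 0, -1, 0, -0.32, -0.3, 0, 0, 0, -1, 0, -0.35, -0.28, 0, 0, 0, -1, 0, -0.36, -0.26, 0, 0, 0, -1, 0, -0.37, -0.23, 0, 0, 0, -1, 0, 0, 0, 0, 0, 0, -1, 0, 0, 0, 0, 0, 0, -1]}}

```text
time: 57.95
eef_pos: [0.4814, -0.2357, 0.1441]
eef_rot: [0.74, 0.673, 0.0, -0.002]
force: [-0.6, -3.5, 5.9]
width: 0.0095
grip_force: 10.0
```

```bash
cat > ang.py <<'E'
from h import *
s=ctrl.observe();print(s["eef_pos"],s["width"],s["force"].round(1),s["grip_force"])
H=np.array([.4015,-.321,.045]);ux=np.array([np.cos(np.radians(-5.4)),np.sin(np.radians(-5.4))])
A=[]
for k in range(3):
  for c in("side","top"):
    ctrl.grab_frame(c)
    for n in("bar_right","bar_left"):
        for d in ctrl.landmark_of(n,c)[:1]:
            w=toworld(d["centre"],c)
            if abs(w[0]-.48)>.1 or not -.5<w[1]<-.18: continue
            a=np.degrees(np.arctan2(w[2]-H[2],(w[:2]-H[:2])@ux)); A.append(a); print(c,n,w.round(3),round(d["conf"],2),"ang",a.round(1))
print("median",np.median(A),"mean",np.mean(A))
E
python3 ang.py
```

```text
[ 0.48138783 -0.23566648  0.14406862] 0.009453298645665893 [-0.6 -3.5  5.9] 9.97756227850914
side bar_right [ 0.464 -0.414  0.167] 0.6 ang 59.8
side bar_left [ 0.48  -0.239  0.168] 0.8 ang 60.2
side bar_right [ 0.466 -0.42   0.168] 0.81 ang 59.3
side bar_left [ 0.477 -0.238  0.165] 0.61 ang 60.7
side bar_right [ 0.463 -0.42   0.165] 0.67 ang 59.6
median 59.82400126891146 mean 59.9143928944545
```

60°. Now release, rise and re-measure.

>>> {"op": "send_rows", "data": {"series": [0, 0, 0, 0, 0, 0, -0.6, 0, 0, 0, 0, 0, 0, -0.3, 0, 0, 0, 0, 0, 0, 0, 0, 0, 0, 0, 0, 0, 0, 0, 0, 0, 0, 0, 0, 0, 0, 0, -0.5, 0, 0, 0, 0, 0, 0, -1, 0, 0, 0, 0, 0, 0, -1, 0, 0, 0, 0, 0, 0, -1, 0, 0, 0, 0, 0, 0, -1, 0, 0, 0, 0, 0, 0, 0, 0, 0, 0, 0]}}

```text
time: 59.95
eef_pos: [0.4825, -0.2362, 0.2364]
eef_rot: [0.74, 0.673, 0.001, -0.0]
force: [-0.8, 1.1, -0.0]
width: 0.0469
grip_force: 0.0
```

>>> {"op": "send_rows", "data": {"series": [1, 0, 0, 0, 0, 0, 0, 1, 0, 0, 0, 0, 0, 0, 1, 0, 0, 0, 0, 0, 0, 1, 0, 0, 0, 0, 0, 0, 1, 0, 0, 0, 0, 0, 0, 1, 0, 0, 0, 0, 0, 0, 0, 0, 0, 0, 0, 0, 0, 0, 0, 0, 0, 0, 0, 0, 0, 0, 0, 0, 0, 0, 0]}}

```text
time: 60.85
eef_pos: [0.4927, -0.1169, 0.2336]
eef_rot: [0.74, 0.672, -0.0, -0.002]
force: [0.8, -0.0, 0.3]
width: 0.0469
grip_force: 0.0
```

```bash
python3 ang.py; python3 - <<'E'
from h import *
for i in range(2):
    img,o=cassettes("side")
    for x in o: print(x[:2])
for n in("timer","bowl","pen","lever_grip"): print(n,[toworld(d["centre"],"side").round(3).tolist() for d in ctrl.landmark_of(n,"side")[:1]])
save(cv2.resize(img[90:384,160:400],None,fx=2,fy=2,interpolation=cv2.INTER_CUBIC),"end.png")
E
```

```text
[ 0.49265644 -0.1169125   0.23363138] 0.04690372035440398 [ 0.8 -0.   0.3] 0.0
side bar_left [ 0.482 -0.237  0.165] 0.88 ang 59.0
top bar_right [ 0.467 -0.415  0.164] 0.81 ang 58.2
side bar_right [ 0.465 -0.418  0.167] 0.97 ang 59.2
side bar_left [ 0.483 -0.234  0.165] 0.94 ang 58.8
top bar_right [ 0.466 -0.416  0.169] 0.97 ang 59.6
side bar_right [ 0.465 -0.416  0.169] 0.66 ang 59.8
top bar_right [ 0.466 -0.415  0.168] 0.81 ang 59.5
median 59.24733170258099 mean 59.149266648691885
(((0.7426, -0.0975), (81, 32), 33.0, (333, 240)), 0.85)
(((0.476, -0.0001), (72, 37), -4.3, (222, 224)), 0.71)
(((0.4779, -0.0506), (73, 36), 3.6, (224, 238)), 0.67)
(((0.4725, 0.0501), (71, 34), 2.3, (219, 211)), 0.51)
(((0.4723, 0.0506), (71, 35), 1.5, (218, 211)), 0.79)
(((0.4774, -0.0496), (72, 34), 1.7, (224, 238)), 0.71)
(((0.4723, 0.1006), (73, 37), 4.4, (217, 199)), 0.57)
(((0.7437, -0.0969), (75, 30), 35.2, (333, 240)), 0.55)
(((0.4763, -0.0003), (72, 35), -0.0, (222, 224)), 0.51)
timer [[0.638, -0.222, 0.004]]
bowl [[0.785, 0.028, 0.002]]
pen [[0.754, -0.21, 0.003]]
lever_grip []
```

View pics/end.png

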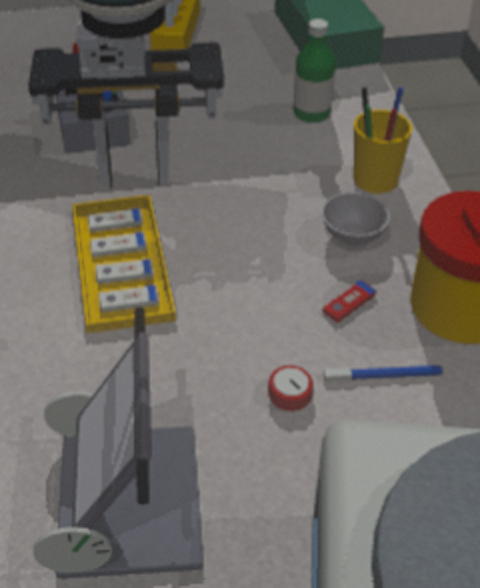

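The panel sits at about 59°, the four cassettes lie flat in the tray (around (120,255)), and nothing else has moved. I'll check the lever once more and then hand in.

```bash
python3 - <<'E'
from h import *
ok=0
for c in("top","side","top"):
    ctrl.grab_frame(c)
    for d in ctrl.landmark_of("lever_grip",c)[:2]:
        w=toworld(d["centre"],c).round(3); print(c,w,d["conf"]); ok|=abs(w[0]-.437)<.012 and abs(w[2]-.121)<.012
print(ok)
if ok: print(ctrl.sign_off())
E
```

```text
top [0.437 0.359 0.117] 0.51
side [ 0.479 -0.237  0.167] 0.27
top [0.438 0.359 0.118] 0.57
1
the job is handed in; nothing more can be done
None
```

I handed the job in at about 61 s; no verdict came back. By camera, the lever dropped on the test press and is back up, the panel holds by itself at about 59°, all four white cassettes lie flat in the yellow tray, and the timer, bowl and pen are where they were.

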